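# Stack a glass-plate mount in a leaning jig

### The job

Build up the glass-plate mount in the leaning wooden jig: first the thick notched backing block, then the aluminium U-shaped spacer in front of it, and last the tall cover glass, slid up out of its slotted rack by its top edge. Each part must stand upright in the pocket (notch at the top), square between the cheeks, fully down on the ledge and flat against what is behind it; set each one down rather than dropping it, and let go. Leave the two shorter glasses and the other things on the bench where they are.

Things in the scene. Friction and masses are not known exactly. Their poses are not given: they have to be found in the camera images.
- pocket: Pocket of the jig, leaning 25 degrees from vertical, top towards the robot, open face outward and up. Origin: middle of the corner line of bed and ledge, 85 mm above the bench. z runs up along the bed, x is the bed's outward normal, y is across. Seated parts have axes parallel to these (either face may look outward) and origin at y = z = 0. The ledge is z = 0, x 0 to 44 mm, ending in a lip 5 mm high.
- jig: The fixed jig of brown wood on steel feet that carries the pocket, 114 mm wide. Its bed is two rails at |y| 24 to 42 mm, 70 mm long up the slope, with a 48 mm wide open gap between them, free behind for a finger. Its two cheeks have inner faces 86 mm apart, 55 mm high along the slope, flared outward from there to 72 mm, and flared outward too along their front edges (pocket x 44 to 58 mm). Origin: on the bench, 85 mm straight below the pocket's origin; z up.
- backing: Backing block of dark wood, 20 mm thick (x), 80 mm wide (y), 72 mm tall (z), about 0.13 kg, with a 44 mm wide notch in the middle of its top going down to 42 mm above its foot. Starts standing upright on the bench. Origin: centre of its underside; z points up to the notch. Seated, its origin lies at pocket x = 10 mm.
- spacer: U-shaped aluminium spacer, 8 mm thick (x), 80 mm wide (y), 108 mm tall (z), about 0.12 kg, with a 44 mm wide notch in the middle of its top going down to 76 mm above its foot. Starts in the slot of the leaning stand. Origin: centre of its underside; z points up to the notch. Seated, its origin lies at pocket x = 24 mm.
- cover_glass: The tall clear cover glass, a plain rectangle 4 mm thick (x), 80 mm wide (y), 110 mm tall (z), about 0.09 kg. Starts upright in one of the three slots of the rack. Origin: centre of its underside; z points up. Seated, its origin lies at pocket x = 30 mm.
- rack: Fixed rack of light wood, 118 mm (x) by 100 mm (y), 58 mm tall, with three upright slots at x = -38, 0 and 38 mm. The plates stand on its floor, 8 mm above the bench; their side edges run in grooves 6.5 mm wide from the floor up to 58 mm above the bench; the middle is open. Origin: centre of its underside, z up.
- stand: Fixed stand of light wood on steel feet, 104 mm wide (y), with one slot leaning 20 degrees from vertical, top towards the stand's -x (the robot). Its grooves, 10.5 mm wide, take the spacer's side edges and reach 50 mm up along it; the middle is open in front and behind. Origin: on the bench, 45 mm straight below the middle of the slot's floor; z up, y across.
- short_glass_a: A shorter clear glass, 4 x 80 x 74 mm, in another slot of the rack; stays there. Origin: centre of its underside, z up.
- short_glass_b: Another such shorter glass, 4 x 80 x 74 mm, in the remaining slot of the rack; stays there.
- loupe: Bystander: black round loupe, 38 mm across, 32 mm tall. Origin: centre of its underside.
- paperweight: Bystander: brass paperweight, 44 mm across, 40 mm tall. Origin: centre of its underside.
- dust_brush: Bystander: dusting brush lying on the bench, 160 mm long along its x.
- stapler: Bystander: stapler, 130 mm long (x), 30 mm wide, 34 mm tall. Origin: centre of its underside.
- paste_jar: Bystander: white jar, 56 mm across, 65 mm tall. Origin: centre of its underside.
- small_book: Bystander: small red book lying flat, 130 (x) x 90 x 28 mm. Origin: centre of its underside.
Things that resemble listed ones, but are neither listed nor needed, are in the scene too. What is shaped like the cover_glass but orange, pink or purple is not meant.

How it is judged:
By the outcome, as a careful person would: the job done as asked, in the order asked, and still so for the second after the job is handed in, with the robot touching nothing.
It also fails if it takes over 72 s, if anything falls off the work surface, if the arm or the gripper's body presses on something with over 40 N, if the wrist force passes 120 N, or if a joint passes its speed limit or range.

### The arm

A 7-joint arm with a two-finger parallel gripper is mounted at the origin on the work surface. World frame = base frame: x ahead of the robot, y to its left, z up, the work surface at z = 0. Lengths are in m, angles in rad, forces in N, time in s.
With the tool pointing down it reaches from about 0.425 to 0.875 m from the base axis. Payload 9.9 kg.
Tool frame: the origin (TCP) lies midway between the tips of the shut fingers; the grasp point (between the pads) lies 19 mm behind it (pinch_z is the distance from the TCP to the grasp point, in m); z points along the fingers, y is the line along which they close (so a half turn about z gives the same grasp; the last joint's range is limited). The gripper opens to 85 mm and grips with 20 to 120 N. Pads are 22 mm wide; open, the fingers measure 114 mm over their backs; the gripper's body (76 mm by 85 mm) begins 54 mm behind the grasp point. The pads swing forward as they close: fully open they stand 13 mm farther back than shut.
Start: joints at [1.143, 0.576, 0.025, 1.437, -0.015, 1.129, -0.057], TCP at [0.228, -0.636, 0.231] pointing down, gripper open.
Joint ranges: [-2.76, 2.76], [-0.34, 2.15], [-1.52, 1.57], [0.19, 2.46], [-1.09, 4.23], [0.17, 1.99], [-2.82, 2.82]. Speed limits (rad/s): [2.22, 2.22, 3.01, 3.01, 3.14, 3.14, 3.14].

### API

Orientations are given as a rotation vector (axis times angle).
In Python, from rig import * gives the robot as it stands. The module is installed in compiled form; this text tells all that it offers.
- The arm moves only by the tool step_arm, never from a script. Its argument "steps" is a list of rows, each an object of numbers: "x", "y", "z": the shift along the tool's x, y, z in m; "wx", "wy", "wz": the turn, a rotation vector about the tool's x, y, z in rad; "grip": the finger opening in m, from 0 to 0.0854. In form: [{"x": .., "y": .., "z": .., "wx": .., "wy": .., "wz": .., "grip": ..}, ...]. A call has exactly 8 rows; each row is the pose to reach, as a shift and turn from the pose commanded when the call began, along the tool's axes at that moment; what a row does not reach only later rows make up. A row lasts 1/10 s, in which the tool goes at most 50 mm and 8.59 degrees, less where a joint would pass 70% of its speed; a pose out of reach is approached as far as the arm can. A call with a gripper value outside its range is refused whole. The fingers move at their own pace and stop on an object; "newtons" is the grip in N (left out, the last holds). Time passes only in rows, so rows that repeat a pose let the fingers close, or fill a call up. It gives the time, the measured TCP pose, the force, the opening and the grip force at its end, in the units of the state.
- state(): the state, without advancing time (a new reading comes with each control period).
- capture(name): name is "side" or "top" or "wrist"; returns a dict with "frame" (400x640x3 uint8, red, green, blue), "depth" (400x640 float32, m along the optical axis (not along the pixel's ray), 0 where there is no reading), "mtx" (3x3 intrinsics, pixels), "rvec" (rotation vector, rad) and "tvec" (3), from world to camera coordinates, as OpenCV has them. Camera axes: x right, y down, z forward; pixel columns grow to the right and rows downward; lengths in m; the calibration is good to about 2 mm. A picture is of the moment at which its call begins.
- close_job(): hands the job in; it is judged then, once.
The state is a dict: "t": time; "joint_pos": joint angles; "joint_vel": joint speeds; "tau": joint torques, N m; "ee_pos": TCP position; "tcp_rot": TCP orientation; "wrist_force": force on the tool from outside, world axes, zero at the start; "wrist_torque": the same for the moment, N m; "width": finger opening in m; "grasp_force": force on a finger pad.
Only numpy, scipy, OpenCV 4.12 (cv2) and the standard library are available. Lean on these libraries where they do the work, as an engineer would, in place of code of your own. Each camera call takes 0.05 s, during which the arm holds its last target. There are 200 camera calls.

## Working session

There is one attempt and no reset: what is moved stays moved. The work goes in short steps, Python scripts to look and compute and a tool call to move; the robot and the scene stay as the last step left them, time stands still between calls to the robot, and variables do not carry over. Pictures are saved under pics/ and viewed, at most 10 in all, crops included, and the job is handed in when it is done.

Besides the shell and the picture viewer there is one more tool, called as name([rows], argument=value, ...), one row to a line, values as JSON. step_arm: Moves the arm, as the interface text tells. Its arguments: {"type":"object","properties":{"steps":{"type":"array","items":{"type":"object","properties":{"x":{"type":"number"},"y":{"type":"number"},"z":{"type":"number"},"wx":{"type":"number"},"wy":{"type":"number"},"wz":{"type":"number"},"grip":{"type":"number"}}}},"newtons":{"type":"number"}},"required":["steps"]}

```bash
mkdir -p pics; cat > h.py <<'E'
from rig import *
import numpy as np, cv2
from scipy.spatial.transform import Rotation as R
def cap(n):
    c=capture(n); c['R']=cv2.Rodrigues(np.array(c['rvec'],float))[0]; c['t']=np.array(c['tvec'],float).ravel(); return c
def cloud(c):
    d=c['depth']; K=np.array(c['mtx']); v,u=np.mgrid[:d.shape[0],:d.shape[1]]
    p=np.stack([(u-K[0,2])/K[0,0]*d,(v-K[1,2])/K[1,1]*d,d],-1)
    w=(p-c['t'])@c['R']; w[d==0]=np.nan; return w
def save(n,im): cv2.imwrite('pics/'+n+'.png',im[:,:,::-1])
E
python3 - <<'E'
from h import *
a=cap('side');b=cap('top')
np.savez('a.npz',**a);np.savez('b.npz',**b)
f=np.vstack([a['frame'],b['frame']]); save('a',a['frame']);save('b',b['frame'])
for c in(a,b):print(-c['R'].T@c['t'],c['mtx'][0,0],c['R'][2])
print(state())
E
```

```text
[0.02941998 0.5938551  0.68797715] 393.13562964541575 [ 0.49736004 -0.56673083 -0.65684789]
[0.43034117 0.0633732  1.35192297] 410.12635465959573 [ 0.07311115  0.0111315  -0.99726168]
{'t': 0.1, 'joint_pos': array([ 1.1432065 ,  0.57645111,  0.02486203,  1.43782666, -0.01497597,
        1.12901776, -0.0565036 ]), 'joint_vel': array([ 8.87784961e-05, -7.77294247e-04,  2.17293311e-04, -1.47028455e-03,
       -6.79558807e-04,  1.43922847e-03, -1.88495292e-04]), 'tau': array([ 5.27228607e-03, -7.67296886e+01,  2.25784667e+00, -2.86603975e+01,
        1.59136439e-02,  8.64791684e-03,  3.81449581e-05]), 'ee_pos': array([ 0.22736532, -0.63511565,  0.23052624]), 'tcp_rot': array([-3.09383393e+00, -5.37157730e-01,  5.72985784e-04]), 'wrist_force': array([0.15370343, 0.17678499, 0.01172763]), 'wrist_torque': array([-0.04227381, -0.03537518,  0.01065361]), 'grasp_force': 0.0, 'width': 0.08533157381990449}
```

View pics/a.png

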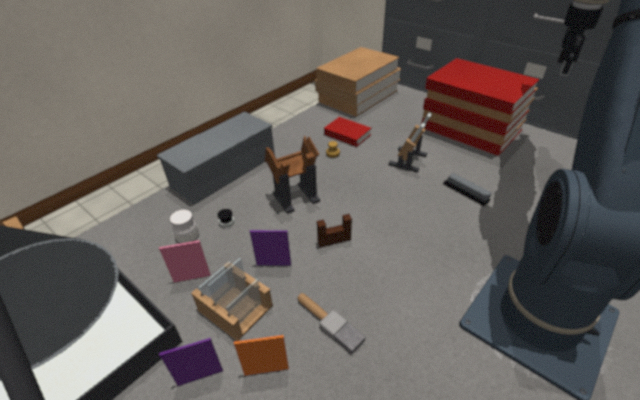

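View pics/b.png

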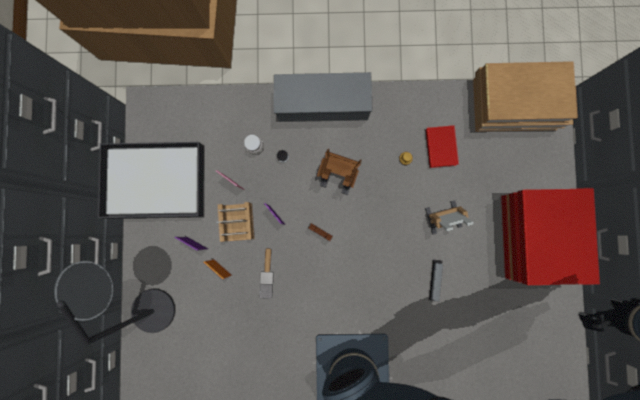

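Side: backing (334,230), jig (292,170), stand with spacer (410,145), rack (232,298). The orange, pink and purple plates are decoys. In the top view: jig (340,168), backing (320,231), stand (450,217), rack (235,222).

```bash
python3 - <<'E'
from h import *
a=dict(np.load('a.npz'));b=dict(np.load('b.npz'))
wb=cloud(b);wa=cloud(a)
def reg(w,n,box,z0,z1):
    u0,v0,u1,v1=box;p=w[v0:v1,u0:u1].reshape(-1,3);p=p[(p[:,2]>z0)&(p[:,2]<z1)]
    if len(p)<5:print(n,'few',len(p));return
    r=cv2.minAreaRect(p[:,:2].astype(np.float32)*1000)
    print(n,len(p),'mean',p.mean(0).round(3),'rect',np.round(r[0]),np.round(r[1]),round(r[2],1),'zmax',p[:,2].max().round(3))
reg(wb,'backing',(303,218,337,246),.03,.09)
reg(wa,'backing_s',(312,210,356,250),.03,.09)
reg(wb,'jig',(310,140,368,200),.06,.25)
reg(wa,'jig_s',(260,130,325,215),.06,.25)
reg(wb,'stand',(420,195,480,240),.03,.25)
reg(wb,'stand hi',(420,195,480,240),.11,.25)
reg(wa,'stand_s',(385,108,440,175),.03,.25)
reg(wa,'stand_s hi',(385,108,440,175),.11,.25)
reg(wb,'rack',(212,195,258,248),.04,.075)
reg(wb,'rackglass',(212,195,258,248),.075,.2)
reg(wa,'rack_s',(188,255,278,340),.03,.065)
f=b['frame'];s=lambda x0,y0,x1,y1:cv2.resize(f[y0:y1,x0:x1],(400,300),interpolation=cv2.INTER_CUBIC)
g=a['frame'];t=lambda x0,y0,x1,y1:cv2.resize(g[y0:y1,x0:x1],(400,300),interpolation=cv2.INTER_CUBIC)
save('c',np.vstack([np.hstack([s(200,190,268,241+10),s(418,190,490,244)]),np.hstack([t(180,250,284,328+10),t(380,105,444,175)])]))
E
```

```text
backing 163 mean [0.442 0.095 0.057] rect [442.  94.] [79. 20.] 57.9 zmax 0.08
backing_s 494 mean [0.439 0.096 0.051] rect [442.  93.] [81. 23.] 58.7 zmax 0.074
jig 918 mean [0.635 0.032 0.116] rect [633.  32.] [113.  94.] 70.6 zmax 0.172
jig_s 1729 mean [0.644 0.027 0.109] rect [708.   3.] [113. 253.] 69.6 zmax 0.168
stand 653 mean [ 0.478 -0.304  0.086] rect [ 476. -309.] [ 59. 105.] 13.9 zmax 0.151
stand hi 162 mean [ 0.46  -0.313  0.128] rect [ 459. -313.] [23. 80.] 13.6 zmax 0.151
stand_s 766 mean [ 0.486 -0.358  0.07 ] rect [ 492. -386.] [ 63. 265.] 14.2 zmax 0.147
stand_s hi 82 mean [ 0.454 -0.305  0.133] rect [ 458. -314.] [20. 84.] 13.6 zmax 0.147
rack 434 mean [0.481 0.366 0.057] rect [480. 367.] [118. 100.] 3.7 zmax 0.074
rackglass 128 mean [0.48  0.365 0.095] rect [480. 366.] [80. 78.] 3.7 zmax 0.124
rack_s 1918 mean [0.48  0.372 0.049] rect [486. 353.] [191. 179.] 54.2 zmax 0.065
```

View pics/c.png

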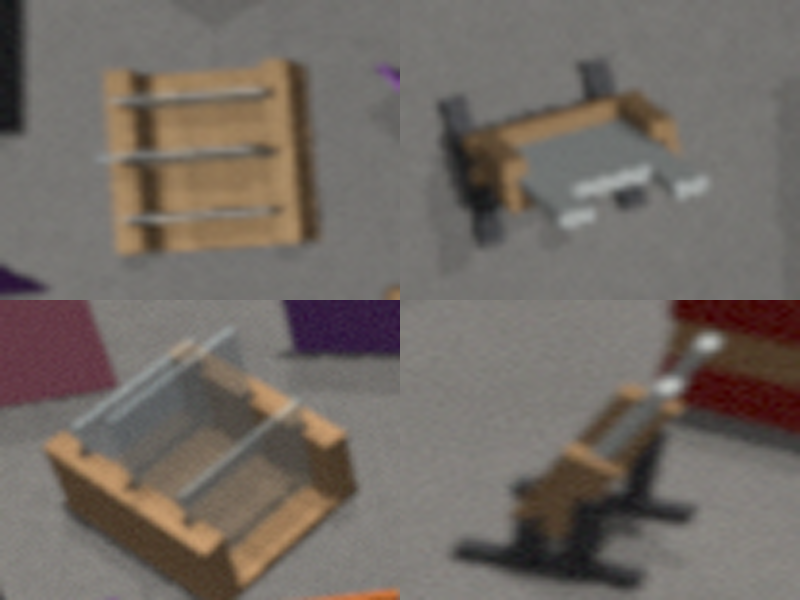

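Top and side crops: of the three glasses in the rack (crop at about (200,150) top and (170,375) side), the middle-slot clear one stands tallest, so it is the cover glass. I'll confirm it from the wrist camera later. Now to look at the jig from above.

```bash
cat >> h.py <<'E'
def fr(yaw,tilt):
    y,t=np.radians(yaw),np.radians(tilt)
    x=np.array([np.cos(y)*np.cos(t),np.sin(y)*np.cos(t),np.sin(t)]);z=np.array([-np.sin(t)*np.cos(y),-np.sin(t)*np.sin(y),np.cos(t)])
    return np.stack([x,np.cross(z,x),z],1)
def tool(yaw,tilt):
    f=fr(yaw,tilt);return np.stack([f[:,1],f[:,0],-f[:,2]],1)
def mv(p,Rt,cur=None):
    if cur is None: s=state();cur=(s['ee_pos'],R.from_rotvec(s['tcp_rot']).as_matrix())
    p0,R0=cur
    print('shift',(R0.T@(np.array(p)-p0)).round(4),'turn',R.from_matrix(R0.T@Rt).as_rotvec().round(3)); return np.array(p),Rt
E
python3 - <<'E'
from h import *
mv([.60,.035,.36],tool(-19.4,0))
E
```

```text
shift [ 0.5767 -0.5055 -0.1288] turn [-0.001 -0.001 -0.888]
```

step_arm([
  {"z": -0.05},
  {"x": 0.577,"y": -0.506,"z": -0.129,"wz": -0.888},
  {"x": 0.577,"y": -0.506,"z": -0.129,"wz": -0.888},
  {"x": 0.577,"y": -0.506,"z": -0.129,"wz": -0.888},
  {"x": 0.577,"y": -0.506,"z": -0.129,"wz": -0.888},
  {"x": 0.577,"y": -0.506,"z": -0.129,"wz": -0.888},
  {"x": 0.577,"y": -0.506,"z": -0.129,"wz": -0.888},
  {"x": 0.577,"y": -0.506,"z": -0.129,"wz": -0.888},
])

```text
invalid input
```

```bash
python3 - <<'E'
from h import *
mv([.60,.035,.36],tool(-19.4,0))
E
```

```text
shift [ 0.5767 -0.5055 -0.1288] turn [-0.001 -0.001 -0.888]
```

step_arm([
  {"x": 0,"y": 0,"z": -0.05,"wx": 0,"wy": 0,"wz": 0,"grip": 0.085},
  {"x": 0.577,"y": -0.506,"z": -0.129,"wx": 0,"wy": 0,"wz": -0.888,"grip": 0.085},
  {"x": 0.577,"y": -0.506,"z": -0.129,"wx": 0,"wy": 0,"wz": -0.888,"grip": 0.085},
  {"x": 0.577,"y": -0.506,"z": -0.129,"wx": 0,"wy": 0,"wz": -0.888,"grip": 0.085},
  {"x": 0.577,"y": -0.506,"z": -0.129,"wx": 0,"wy": 0,"wz": -0.888,"grip": 0.085},
  {"x": 0.577,"y": -0.506,"z": -0.129,"wx": 0,"wy": 0,"wz": -0.888,"grip": 0.085},
  {"x": 0.577,"y": -0.506,"z": -0.129,"wx": 0,"wy": 0,"wz": -0.888,"grip": 0.085},
  {"x": 0.577,"y": -0.506,"z": -0.129,"wx": 0,"wy": 0,"wz": -0.888,"grip": 0.085},
], newtons=40)

```text
t: 0.9
ee_pos: [0.397, -0.3293, 0.3172]
tcp_rot: [-2.56, -1.821, 0.0]
wrist_force: [0.9, 0.1, 0.1]
width: 0.0849
grasp_force: 0.0
```

```bash
python3 - <<'E'
from h import *
mv([.60,.035,.36],tool(-19.4,0)); print(state()['t'])
E
```

```text
shift [ 0.4107  0.0723 -0.0428] turn [-0.    -0.     0.004]
0.9
```

step_arm([
  {"x": 0.411,"y": 0.072,"z": -0.043,"wx": 0,"wy": 0,"wz": 0,"grip": 0.085},
  {"x": 0.411,"y": 0.072,"z": -0.043,"wx": 0,"wy": 0,"wz": 0,"grip": 0.085},
  {"x": 0.411,"y": 0.072,"z": -0.043,"wx": 0,"wy": 0,"wz": 0,"grip": 0.085},
  {"x": 0.411,"y": 0.072,"z": -0.043,"wx": 0,"wy": 0,"wz": 0,"grip": 0.085},
  {"x": 0.411,"y": 0.072,"z": -0.043,"wx": 0,"wy": 0,"wz": 0,"grip": 0.085},
  {"x": 0.411,"y": 0.072,"z": -0.043,"wx": 0,"wy": 0,"wz": 0,"grip": 0.085},
  {"x": 0.411,"y": 0.072,"z": -0.043,"wx": 0,"wy": 0,"wz": 0,"grip": 0.085},
  {"x": 0.411,"y": 0.072,"z": -0.043,"wx": 0,"wy": 0,"wz": 0,"grip": 0.085},
])

```text
t: 1.7
ee_pos: [0.5922, 0.0173, 0.3581]
tcp_rot: [-2.565, -1.814, 0.001]
wrist_force: [1.3, -1.3, 0.1]
width: 0.0851
grasp_force: 0.0
```

```bash
python3 - <<'E'
from h import *
s=state();c=cap('wrist');np.savez('w1.npz',**c);save('w1',c['frame'])
print(s['t'],s['ee_pos'],np.abs(s['joint_vel']).max())
R0=R.from_rotvec(s['tcp_rot']).as_matrix()
cc=-c['R'].T@c['t'];print('cam in tool',R0.T@(cc-s['ee_pos']),R0.T@c['R'].T,c['mtx'])
E
```

```text
1.7 [0.59221265 0.01731712 0.35812759] 0.8043856703091489
cam in tool [ 0.06614831  0.00092843 -0.1410399 ] [[-7.53863089e-05 -9.65394050e-01 -2.60795559e-01]
 [ 9.99999984e-01 -1.15275808e-04  1.37656758e-04]
 [-1.62956433e-04 -2.60795544e-01  9.65394043e-01]] [[286.77814726   0.         319.49245135]
 [  0.         286.77814726 200.52037147]
 [  0.           0.           1.        ]]
```

View pics/w1.png

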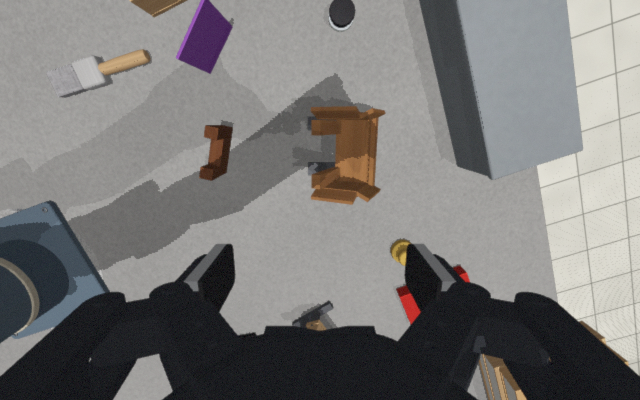

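Wrist view: jig at (345,155) with two rails and ledge toward the right (away from the robot), backing at (216,152), purple decoy (205,35), paperweight (402,252). Fitting jig and backing.

```bash
cat >> h.py <<'E'
from scipy.optimize import least_squares
def boxd(P,lo,hi):
    q=np.maximum(np.maximum(np.array(lo)-P,P-np.array(hi)),0);return np.linalg.norm(q,axis=1)
def jigd(P):
    f=[((0,24,0),(0,42,70)),((0,-42,0),(0,-24,70)),((0,-43,0),(44,43,0)),((0,43,0),(44,43,55)),((0,-43,0),(44,-43,55)),
       ((0,57,-10),(40,57,50)),((0,-57,-10),(40,-57,50))]
    return np.min([boxd(P,a,b) for a,b in f],0)
def fitjig(w,x0=(.626,.034,.085,-19.4)):
    p=w.reshape(-1,3);p=p[np.isfinite(p).all(1)];p=p[(np.hypot(p[:,0]-x0[0],p[:,1]-x0[1])<.09)&(p[:,2]>.07)]
    g=lambda q:jigd((p-np.array([q[0],q[1],q[2]]))@fr(q[3],25)*1000)
    best=None
    for dx in(-.012,-.004,.004,.012):
        r=least_squares(lambda q:g(q*[.001,.001,.001,1]),np.array([x0[0]*1e3+dx*1e3,x0[1]*1e3,x0[2]*1e3,x0[3]]),loss='cauchy',f_scale=1.5)
        if best is None or r.cost<best.cost:best=r
    d=g(best.x*[.001,.001,.001,1]);print('jig',best.x.round(2),'n',len(p),'in2mm',(d<2).mean().round(2),best.cost.round(0));return best.x
E
python3 - <<'E'
from h import *
for n in('w1','b','a'):
    c=dict(np.load(n+'.npz'));w=cloud(c);fitjig(w)
    p=w.reshape(-1,3);p=p[np.isfinite(p).all(1)];p=p[(np.hypot(p[:,0]-.442,p[:,1]-.094)<.055)&(p[:,2]>.015)&(p[:,2]<.09)]
    # backing: box faces fit
    def g(q):
        P=(p-np.array([q[0],q[1],0])/1e3)@fr(q[2],0)*1e3
        f=[((-10,22,72),(10,40,72)),((-10,-40,72),(10,-22,72)),((-10,-22,42),(10,22,42)),((-10,-40,0),(-10,40,72)),((10,-40,0),(10,40,72)),((-10,40,0),(10,40,72)),((-10,-40,0),(10,-40,72))]
        return np.min([boxd(P,a,b) for a,b in f],0)
    r=least_squares(g,[442,94,-32],loss='cauchy',f_scale=1.5);print(n,'backing',r.x.round(2),len(p),(g(r.x)<2).mean())
E
```

```text
jig [630.52  33.49  83.94 -19.86] n 53752 in2mm 0.05 582873.0
w1 backing [444.72  93.57 -32.03] 1119 0.8248436103663985
jig [627.26  33.85  86.57 -20.13] n 914 in2mm 0.37 2120.0
b backing [440.12  94.89 -33.32] 163 0.5398773006134969
jig [617.24  31.05  79.88 -19.88] n 1473 in2mm 0.29 4596.0
a backing [443.03  92.67 -31.89] 652 0.9187116564417178
```

```bash
sed -i 's/&(p\[:,2\]>.07)\]/\&(p[:,2]>.07)\&(p[:,2]<.18)]/' h.py; python3 - <<'E'
from h import *
fitjig(cloud(dict(np.load('w1.npz'))))
B=np.array([.4435,.0935,0]);T=tool(-32,0)
print(mv(B+[0,0,.16],T)); mv(B+[0,0,.013],T)
E
```

```text
jig [630.4   33.47  83.55 -19.81] n 5289 in2mm 0.55 10094.0
shift [ 0.0125 -0.1643  0.1985] turn [-0.001 -0.006  0.229]
(array([0.4435, 0.0935, 0.16  ]), array([[ 0.52991926,  0.8480481 ,  0.        ],
       [ 0.8480481 , -0.52991926, -0.        ],
       [ 0.        ,  0.        , -1.        ]]))
shift [ 0.0115 -0.1642  0.3455] turn [-0.001 -0.006  0.229]
```

step_arm([
  {"x": 0.0,"y": -0.171,"z": 0.2,"wx": 0,"wy": 0,"wz": 0.22,"grip": 0.085},
  {"x": 0.0,"y": -0.171,"z": 0.2,"wx": 0,"wy": 0,"wz": 0.22,"grip": 0.085},
  {"x": 0.0,"y": -0.171,"z": 0.2,"wx": 0,"wy": 0,"wz": 0.22,"grip": 0.085},
  {"x": 0.0,"y": -0.171,"z": 0.2,"wx": 0,"wy": 0,"wz": 0.22,"grip": 0.085},
  {"x": 0.0,"y": -0.171,"z": 0.2,"wx": 0,"wy": 0,"wz": 0.22,"grip": 0.085},
  {"x": 0.0,"y": -0.171,"z": 0.2,"wx": 0,"wy": 0,"wz": 0.22,"grip": 0.085},
  {"x": 0.0,"y": -0.171,"z": 0.2,"wx": 0,"wy": 0,"wz": 0.22,"grip": 0.085},
  {"x": 0.0,"y": -0.171,"z": 0.2,"wx": 0,"wy": 0,"wz": 0.22,"grip": 0.085},
])

```text
t: 2.55
ee_pos: [0.4314, 0.0725, 0.1586]
tcp_rot: [2.748, 1.522, 0.001]
wrist_force: [0.6, -0.1, 0.9]
width: 0.0854
grasp_force: 0.0
```

```bash
python3 - <<'E'
from h import *
s=state();print(s['t'],s['ee_pos'],np.abs(s['joint_vel']).max())
mv([.443,.0935,.013],tool(-32,0))
E
```

```text
2.55 [0.43136256 0.07254273 0.15863852] 0.02554883088745718
shift [ 0.0238 -0.0013  0.1457] turn [ 0.001 -0.001 -0.   ]
```

step_arm([
  {"x": 0.024,"y": -0.001,"z": 0.03,"wx": 0,"wy": 0,"wz": 0,"grip": 0.07},
  {"x": 0.024,"y": -0.001,"z": 0.08,"wx": 0,"wy": 0,"wz": 0,"grip": 0.07},
  {"x": 0.024,"y": -0.001,"z": 0.125,"wx": 0,"wy": 0,"wz": 0,"grip": 0.06},
  {"x": 0.024,"y": -0.001,"z": 0.146,"wx": 0,"wy": 0,"wz": 0,"grip": 0.05},
  {"x": 0.024,"y": -0.001,"z": 0.146,"wx": 0,"wy": 0,"wz": 0,"grip": 0.01},
  {"x": 0.024,"y": -0.001,"z": 0.146,"wx": 0,"wy": 0,"wz": 0,"grip": 0.01},
  {"x": 0.024,"y": -0.001,"z": 0.146,"wx": 0,"wy": 0,"wz": 0,"grip": 0.01},
  {"x": 0.024,"y": -0.001,"z": 0.146,"wx": 0,"wy": 0,"wz": 0,"grip": 0.01},
], newtons=40)

```text
t: 3.35
ee_pos: [0.4435, 0.0934, 0.0135]
tcp_rot: [2.748, 1.521, 0.004]
wrist_force: [0.5, -0.6, -1.6]
width: 0.0194
grasp_force: 39.6
```

```bash
python3 - <<'E'
from h import *
s=state();print(s['t'],s['ee_pos'],np.abs(s['joint_vel']).max(),s['width'],s['grasp_force'],s['wrist_force'])
c=cap('wrist');np.savez('w2.npz',**c);save('w2',c['frame'])
w=cloud(c);R0=R.from_rotvec(s['tcp_rot']).as_matrix()
E
```

```text
3.35 [0.44349859 0.09339797 0.01353791] 0.006670724267204394 0.01944264621831699 39.55592751502991 [ 0.46404952 -0.59183715 -1.57644842]
```

View pics/w2.png

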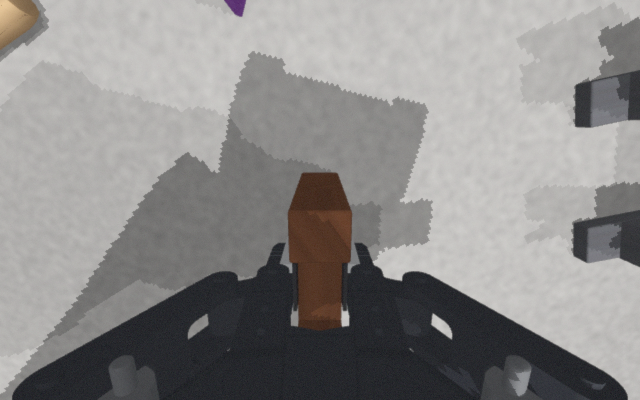

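The block is held: near horn at (320,235) between the pads. Measuring its offset in the tool frame.

```bash
cat >> h.py <<'E'
def tc(c,s):
    R0=R.from_rotvec(s['tcp_rot']).as_matrix();return (cloud(c)-s['ee_pos'])@R0*1e3
def stats(n,p):
    p=p.reshape(-1,3);p=p[np.isfinite(p).all(1)];print(n,len(p),*[np.round(np.percentile(p,q,axis=0),1) for q in(1,5,50,95,99)])
E
python3 - <<'E'
from h import *
c=dict(np.load('w2.npz'));s=state();q=tc(c,s)
f=c['frame'].astype(int);m=(f[...,0]>f[...,2]+30)&(np.abs(np.arange(640)-320)<40)[None]
m[:165]=0
top=q[m&(q[...,2]<-50)];stats('top',top)
fr_=q[m&(q[...,2]>-45)&(q[...,0]>30)];stats('outer side',fr_)
stats('notch floor/inner',q[m&(q[...,0]<20)])
S=np.array([.4435,.0935,.013])
O=np.array([.6290,.0337,.0850]);F=fr(-19.8,25);T=tool(-19.8,25)
# TCP at pocket coords: foot at z offset -13 below TCP
for P in((.03,0,.12),(.014,0,.022),(.010,0,.0135)):mv(O+F@np.array(P),T)
E
```

```text
top 3614 [ 23.4  -8.5 -58.8] [ 24.4  -7.7 -58.3] [ 33.5   0.9 -57.4] [ 40.9   9.7 -53.7] [ 41.1  10.5 -50.8]
outer side 1172 [ 40.5  -8.2 -44.8] [ 40.6  -7.4 -43.6] [ 40.8   0.8 -26.1] [41.1  9.3  5.5] [41.2 10.1 10.2]
notch floor/inner 2772 [-21.7  -8.4 -33. ] [-21.3  -7.6 -31. ] [ -8.2   0.8 -27.6] [  6.3   9.6 -26.6] [  7.5  10.4 -26.2]
shift [ 0.0434  0.1664 -0.1927] turn [-0.433  0.045 -0.211]
shift [ 0.049   0.1925 -0.097 ] turn [-0.433  0.045 -0.211]
shift [ 0.0489  0.1925 -0.0877] turn [-0.433  0.045 -0.211]
```

step_arm([
  {"x": 0,"y": 0,"z": -0.04,"wx": 0,"wy": 0,"wz": 0,"grip": 0.01},
  {"x": 0,"y": 0,"z": -0.09,"wx": 0,"wy": 0,"wz": 0,"grip": 0.01},
  {"x": 0,"y": 0,"z": -0.14,"wx": -0.05,"wy": 0,"wz": -0.05,"grip": 0.01},
  {"x": 0.043,"y": 0.166,"z": -0.21,"wx": -0.433,"wy": 0.045,"wz": -0.211,"grip": 0.01},
  {"x": 0.043,"y": 0.166,"z": -0.21,"wx": -0.433,"wy": 0.045,"wz": -0.211,"grip": 0.01},
  {"x": 0.043,"y": 0.166,"z": -0.21,"wx": -0.433,"wy": 0.045,"wz": -0.211,"grip": 0.01},
  {"x": 0.043,"y": 0.166,"z": -0.205,"wx": -0.433,"wy": 0.045,"wz": -0.211,"grip": 0.01},
  {"x": 0.043,"y": 0.166,"z": -0.205,"wx": -0.433,"wy": 0.045,"wz": -0.211,"grip": 0.01},
])

```text
t: 4.2
ee_pos: [0.609, 0.0404, 0.2197]
tcp_rot: [2.26, 1.586, 0.354]
wrist_force: [-0.1, -0.9, -1.2]
width: 0.0193
grasp_force: 39.9
```

```bash
cat >> h.py <<'E'
def inpocket(O,yaw):
    s=state();R0=R.from_rotvec(s['tcp_rot']).as_matrix();F=fr(yaw,25)
    print('t',s['t'],'TCP in pocket mm',((s['ee_pos']-O)@F*1e3).round(1),'err rot',R.from_matrix(R0.T@tool(yaw,25)).as_rotvec().round(4),'F pocket',(s['wrist_force']@F).round(1),'w',round(s['width'],4),round(s['grasp_force'],1),'vel',np.abs(s['joint_vel']).max().round(3))
    return s
E
python3 - <<'E'
from h import *
O=np.array([.6290,.0337,.0850]);s=inpocket(O,-19.8)
c=cap('wrist');np.savez('w3.npz',**c);save('w3',c['frame'])
w=cloud(c)
q=tc(c,s); w[np.abs(q[...,1])<14]=np.nan  # drop held block
fitjig(w,(.629,.0337,.085,-19.8))
q=tc(c,s);m=(np.abs(q[...,1])<13)&(q[...,0]>39)&(q[...,0]<43)&(q[...,2]<0)
stats('side',q[m])
E
```

```text
t 4.2 TCP in pocket mm [ 37.8  -0.4 131. ] err rot [ 0.0026  0.0004 -0.0016] F pocket [-0.3 -0.9 -1.2] w 0.0193 39.9 vel 0.089
jig [626.5   37.29  81.38 -22.02] n 4677 in2mm 0.4 11088.0
side 1999 [ 39.1  -9.5 -57.8] [ 39.5  -8.6 -57.2] [ 40.5   0.  -42.5] [40.8  8.8 -6.6] [40.9  9.6 -1.6]
```

View pics/w3.png

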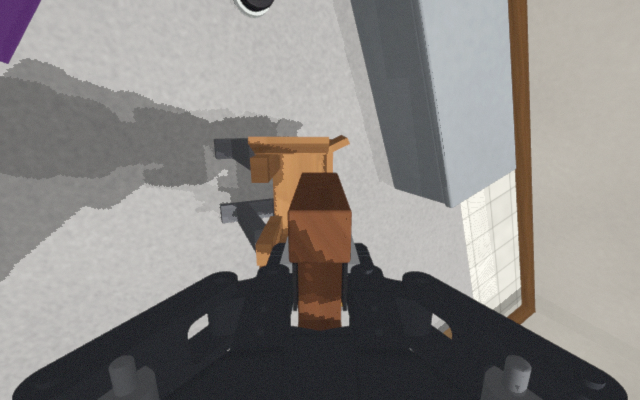

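```bash
python3 - <<'E'
from h import *
O=np.array([.6290,.0337,.0850]);F=fr(-19.8,25)
for n in('w1','w3','b'):
    c=dict(np.load(n+'.npz'));P=((cloud(c)-O)@F*1e3).reshape(-1,3);P=P[np.isfinite(P).all(1)]
    P=P[(np.abs(P[:,1])<65)&(P[:,2]>-12)&(P[:,2]<80)&(P[:,0]>-30)&(P[:,0]<65)]
    x,y,z=P.T
    for sgn in(1,-1):
        b=(sgn*y>26)&(sgn*y<40)&(z>15)&(z<66)&(abs(x)<9)
        print(n,'rail',sgn,b.sum(),np.median(x[b]).round(1) if b.any() else '', np.polyfit(z[b],x[b],1).round(3) if b.sum()>20 else '')
        k=(sgn*y>38)&(sgn*y<62)&(x>8)&(x<40)&(z>8)&(z<48)
        print('   cheek y hist',np.histogram(sgn*y[k],np.arange(38,63,1))[0])
    l=(abs(y)<35)&(x>5)&(x<40)&(abs(z)<10);print('  ledge',l.sum(),np.median(z[l]).round(1) if l.any() else '', np.polyfit(x[l],z[l],1).round(3) if l.sum()>20 else '')
    k=(abs(y)<20)&(z>-8)&(z<12);print('  x hist',np.histogram(x[k],np.arange(-10,65,3))[0])
    k=(abs(y)>25)&(abs(y)<41)&(abs(x)<15);print('  railtop z',np.histogram(z[k],np.arange(60,80,1))[0])
E
```

```text
w1 rail 1 183 0.7 [-0.003  0.783]
   cheek y hist [ 0  0  0  0  0 24  0  0  0  0  0  0  0  0  0  0  0  0  0  0  0  0  0  0]
w1 rail -1 158 0.7 [-0.     0.716]
   cheek y hist [  0   0   0   0 140   9   0   0   0   0   0   0   0   0   0   0   0   0
   0   0   0   0   0   0]
  ledge 1211 -2.1 [-0.005 -1.981]
  x hist [ 5 51 54 56 55 51 62 59 56 59 60 58 59 64 61 59 66 45 52 63 77  0  0  0]
  railtop z [ 12   7   9   9   9   9  26 133  94  10   0   0   0   0   0   0   0   0
   0]
w3 rail 1 179 0.7 [0.001 0.698]
   cheek y hist [0 0 0 0 0 0 0 0 0 0 0 0 0 0 0 0 0 0 0 0 0 0 0 0]
w3 rail -1 87 0.7 [-0.001  0.725]
   cheek y hist [0 0 0 0 0 0 0 0 0 0 0 0 0 0 0 0 0 0 0 0 0 0 0 0]
  ledge 929 -2.0 [ 2.000e-03 -2.092e+00]
  x hist [  8 112 122 121 120 116  97  68  44  19   1   0   0   0   0   0   0   0
   0   0   0   0   0   0]
  railtop z [  4   5  11   5   4   9  41 310 250  30   0   0   0   0   0   0   0   0
   0]
b rail 1 22 -0.7 [-0.001 -0.631]
   cheek y hist [ 0  0  0  0 10  0  0  0  0  0  0  0  0  0  0  0  0  0  0  0  0  0  0  0]
b rail -1 24 -0.8 [ 0.    -0.821]
   cheek y hist [0 0 0 0 0 0 0 0 0 0 0 0 0 0 0 0 0 0 0 0 0 0 0 0]
  ledge 251 1.7 [0.015 1.343]
  x hist [10 11  9 14 10 11 14 14  9 13  9 15 12 11 12 14 13  8 12 20  0  0  0  0]
  railtop z [0 1 0 4 2 0 2 4 2 7 9 7 6 7 4 1 0 0 0]
```

```bash
cat >> h.py <<'E'
O=np.array([.6290,.0337,.0850])+fr(-19.8,25)@np.array([.7,.3,-1])/1e3
E
python3 - <<'E'
from h import *
s=inpocket(O,-19.8);print(O)
for P in((15,0,80),(15,0,17),(10.5,0,15)):mv(O+fr(-19.8,25)@np.array(P)/1e3,tool(-19.8,25))
E
```

```text
t 4.25 TCP in pocket mm [ 34.6  -1.  131.7] err rot [-0.0001  0.001  -0.0014] F pocket [-1.2  0.  -1.6] w 0.0189 39.9 vel 0.061
[0.63009616 0.03362421 0.08438952]
shift [ 0.001  -0.0196  0.0517] turn [-0.     0.001 -0.001]
shift [ 0.0011 -0.0196  0.1147] turn [-0.     0.001 -0.001]
shift [ 0.0011 -0.0241  0.1167] turn [-0.     0.001 -0.001]
```

step_arm([
  {"x": 0.001,"y": -0.018,"z": 0.03,"wx": 0,"wy": 0.001,"wz": -0.001,"grip": 0.01},
  {"x": 0.001,"y": -0.018,"z": 0.06,"wx": 0,"wy": 0.001,"wz": -0.001,"grip": 0.01},
  {"x": 0.001,"y": -0.018,"z": 0.085,"wx": 0,"wy": 0.001,"wz": -0.001,"grip": 0.01},
  {"x": 0.001,"y": -0.018,"z": 0.1,"wx": 0,"wy": 0.001,"wz": -0.001,"grip": 0.01},
  {"x": 0.001,"y": -0.018,"z": 0.107,"wx": 0,"wy": 0.001,"wz": -0.001,"grip": 0.01},
  {"x": 0.001,"y": -0.018,"z": 0.112,"wx": 0,"wy": 0.001,"wz": -0.001,"grip": 0.01},
  {"x": 0.001,"y": -0.018,"z": 0.112,"wx": 0,"wy": 0.001,"wz": -0.001,"grip": 0.01},
  {"x": 0.001,"y": -0.018,"z": 0.112,"wx": 0,"wy": 0.001,"wz": -0.001,"grip": 0.01},
])

```text
t: 5.05
ee_pos: [0.6351, 0.0323, 0.1087]
tcp_rot: [2.26, 1.592, 0.351]
wrist_force: [0.1, -0.7, -1.1]
width: 0.0193
grasp_force: 40.0
```

```bash
python3 - <<'E'
from h import *
s=inpocket(O,-19.8);mv(O+fr(-19.8,25)@np.array([10.5,0,15])/1e3,tool(-19.8,25))
E
```

```text
t 5.05 TCP in pocket mm [14.9  0.5 19.9] err rot [-0.0012 -0.0004  0.0019] F pocket [-0.1 -0.7 -1.1] w 0.0193 40.0 vel 0.005
shift [-0.0005 -0.0044  0.0049] turn [-0.001 -0.     0.002]
```

step_arm([
  {"x": 0,"y": -0.002,"z": 0.002,"wx": 0,"wy": 0,"wz": 0.002,"grip": 0.01},
  {"x": 0,"y": -0.004,"z": 0.003,"wx": 0,"wy": 0,"wz": 0.002,"grip": 0.01},
  {"x": 0,"y": -0.004,"z": 0.004,"wx": 0,"wy": 0,"wz": 0.002,"grip": 0.01},
  {"x": 0,"y": -0.004,"z": 0.0045,"wx": 0,"wy": 0,"wz": 0.002,"grip": 0.01},
  {"x": 0,"y": -0.004,"z": 0.005,"wx": 0,"wy": 0,"wz": 0.002,"grip": 0.01},
  {"x": 0,"y": -0.004,"z": 0.0055,"wx": 0,"wy": 0,"wz": 0.002,"grip": 0.01},
  {"x": 0,"y": -0.004,"z": 0.006,"wx": 0,"wy": 0,"wz": 0.002,"grip": 0.01},
  {"x": 0,"y": -0.004,"z": 0.006,"wx": 0,"wy": 0,"wz": 0.002,"grip": 0.01},
])

```text
t: 5.85
ee_pos: [0.6339, 0.0326, 0.1015]
tcp_rot: [2.262, 1.59, 0.351]
wrist_force: [-7.1, 1.6, 9.1]
width: 0.0193
grasp_force: 41.8
```

```bash
python3 - <<'E'
from h import *
s=inpocket(O,-19.8)
E
```

```text
t 5.85 TCP in pocket mm [10.7  0.3 13.9] err rot [-0.0013 -0.0001  0.0002] F pocket [-2.7 -0.9 11.3] w 0.0193 41.8 vel 0.002
```

step_arm([
  {"x": 0,"y": 0,"z": -0.0004,"wx": 0,"wy": 0,"wz": 0,"grip": 0.01},
  {"x": 0,"y": -0.0004,"z": -0.0004,"wx": 0,"wy": 0,"wz": 0,"grip": 0.01},
  {"x": 0,"y": -0.0008,"z": -0.0004,"wx": 0,"wy": 0,"wz": 0,"grip": 0.01},
  {"x": 0,"y": -0.0012,"z": -0.0004,"wx": 0,"wy": 0,"wz": 0,"grip": 0.01},
  {"x": 0,"y": -0.0015,"z": -0.0003,"wx": 0,"wy": 0,"wz": 0,"grip": 0.01},
  {"x": 0,"y": -0.0015,"z": -0.0002,"wx": 0,"wy": 0,"wz": 0,"grip": 0.01},
  {"x": 0,"y": -0.0015,"z": 0,"wx": 0,"wy": 0,"wz": 0,"grip": 0.01},
  {"x": 0,"y": -0.0015,"z": 0,"wx": 0,"wy": 0,"wz": 0,"grip": 0.01},
])

```text
t: 6.65
ee_pos: [0.6338, 0.0327, 0.1015]
tcp_rot: [2.261, 1.588, 0.353]
wrist_force: [-3.5, 0.1, 11.1]
width: 0.0192
grasp_force: 41.9
```

```bash
python3 - <<'E'
from h import *
s=inpocket(O,-19.8)
E
```

```text
t 6.65 TCP in pocket mm [10.6  0.4 13.9] err rot [ 0.0005 -0.0003 -0.0005] F pocket [ 1.7 -1.1 11.5] w 0.0192 41.9 vel 0.002
```

step_arm([
  {"x": 0,"y": 0,"z": -0.0006,"wx": 0,"wy": 0,"wz": 0,"grip": 0.01},
  {"x": 0,"y": -0.001,"z": -0.0006,"wx": 0,"wy": 0,"wz": 0,"grip": 0.01},
  {"x": 0,"y": -0.0015,"z": -0.0006,"wx": 0,"wy": 0,"wz": 0,"grip": 0.01},
  {"x": 0,"y": -0.002,"z": -0.0006,"wx": 0,"wy": 0,"wz": 0,"grip": 0.01},
  {"x": 0,"y": -0.002,"z": -0.0003,"wx": 0,"wy": 0,"wz": 0,"grip": 0.01},
  {"x": 0,"y": -0.002,"z": 0,"wx": 0,"wy": 0,"wz": 0,"grip": 0.01},
  {"x": 0,"y": -0.002,"z": 0,"wx": 0,"wy": 0,"wz": 0,"grip": 0.01},
  {"x": 0,"y": -0.002,"z": 0,"wx": 0,"wy": 0,"wz": 0,"grip": 0.01},
])

```text
t: 7.45
ee_pos: [0.6332, 0.0329, 0.1011]
tcp_rot: [2.26, 1.587, 0.355]
wrist_force: [3.3, -2.4, 12.2]
width: 0.0193
grasp_force: 41.6
```

```bash
python3 - <<'E'
from h import *
s=inpocket(O,-19.8)
E
```

```text
t 7.45 TCP in pocket mm [ 9.9  0.4 13.8] err rot [ 0.0021 -0.0005 -0.0012] F pocket [ 8.7 -1.2  9.4] w 0.0193 41.6 vel 0.003
```

step_arm([
  {"x": 0,"y": 0.001,"z": 0,"wx": 0,"wy": 0,"wz": 0,"grip": 0.03},
  {"x": 0,"y": 0.002,"z": 0,"wx": 0,"wy": 0,"wz": 0,"grip": 0.05},
  {"x": 0,"y": 0.002,"z": 0,"wx": 0,"wy": 0,"wz": 0,"grip": 0.05},
  {"x": 0,"y": 0.002,"z": -0.02,"wx": 0,"wy": 0,"wz": 0,"grip": 0.05},
  {"x": 0,"y": 0.002,"z": -0.06,"wx": 0,"wy": 0,"wz": 0,"grip": 0.06},
  {"x": 0,"y": 0.002,"z": -0.11,"wx": 0,"wy": 0,"wz": 0,"grip": 0.08},
  {"x": -0.02,"y": 0.002,"z": -0.16,"wx": 0,"wy": 0,"wz": 0,"grip": 0.08},
  {"x": -0.03,"y": -0.02,"z": -0.18,"wx": 0,"wy": 0,"wz": 0,"grip": 0.08},
])

```text
t: 8.25
ee_pos: [0.5334, 0.0371, 0.2581]
tcp_rot: [2.261, 1.587, 0.357]
wrist_force: [-0.3, 0.2, -0.3]
width: 0.0802
grasp_force: 0.0
```

```bash
python3 - <<'E'
from h import *
s=inpocket(O,-19.8);c=cap('wrist');np.savez('w4.npz',**c)
P=((cloud(c)-O)@fr(-19.8,25)*1e3).reshape(-1,3);P=P[np.isfinite(P).all(1)]
x,y,z=P.T
k=(abs(y)<45)&(abs(y)>20)&(z>60)&(z<80)&(x>3)&(x<26);print('horn top z',np.histogram(z[k],np.arange(60,80,1))[0])
k2=k&(z>68);print('y',np.percentile(y[k2],[1,50,99]).round(1),'x',np.percentile(x[k2],[1,50,99]).round(1))
k=(abs(y)<21)&(z>35)&(z<50)&(x>-3)&(x<26);print('notch floor',np.median(z[k]).round(1),np.percentile(x[k],[2,98]))
k=(abs(y)>26)&(abs(y)<40)&(z>15)&(z<65)&(x>10);
if k.any():print('front face',np.median(x[k]),np.polyfit(z[k],x[k],1),np.polyfit(y[k],x[k],1))
k=(abs(y)>25)&(abs(y)<41)&(abs(x)<4)&(z>60);print('rail',np.histogram(z[k],np.arange(60,80,1))[0])
# spacer: model fit in stand from top + coarse
E
```

```text
t 8.25 TCP in pocket mm [-10.2 -29.5 196.4] err rot [ 0.0024 -0.0023 -0.0017] F pocket [-0.4  0.1 -0.1] w 0.0802 0.0 vel 0.585
horn top z [  5   0   0   2  10   5   0   2   8  75 327 281  33   1   0   0   0   0
   0]
y [-38.5  23.8  40.4] x [ 3.3 11.5 19.8]
notch floor 40.9 [ 0.30127265 19.51278014]
rail [ 0  0  0  0  0  0  0 14 68 70 71 53  4  0  0  0  0  0  0]
```

```bash
python3 - <<'E'
from h import *
S=np.array([.488,-.3057,.045]);F=fr(13.9,20)
mv(S+F@np.array([0,0,.175]),tool(13.9,20))
E
```

```text
shift [-0.3689  0.0056  0.0555] turn [ 0.085  0.225 -0.544]
```

step_arm([
  {"x": -0.369,"y": 0.006,"z": 0.055,"wx": 0.085,"wy": 0.225,"wz": -0.544,"grip": 0.06},
  {"x": -0.369,"y": 0.006,"z": 0.055,"wx": 0.085,"wy": 0.225,"wz": -0.544,"grip": 0.06},
  {"x": -0.369,"y": 0.006,"z": 0.055,"wx": 0.085,"wy": 0.225,"wz": -0.544,"grip": 0.06},
  {"x": -0.369,"y": 0.006,"z": 0.055,"wx": 0.085,"wy": 0.225,"wz": -0.544,"grip": 0.06},
  {"x": -0.369,"y": 0.006,"z": 0.055,"wx": 0.085,"wy": 0.225,"wz": -0.544,"grip": 0.06},
  {"x": -0.369,"y": 0.006,"z": 0.055,"wx": 0.085,"wy": 0.225,"wz": -0.544,"grip": 0.06},
  {"x": -0.369,"y": 0.006,"z": 0.055,"wx": 0.085,"wy": 0.225,"wz": -0.544,"grip": 0.06},
  {"x": -0.369,"y": 0.006,"z": 0.055,"wx": 0.085,"wy": 0.225,"wz": -0.544,"grip": 0.06},
])

```text
t: 9.1
ee_pos: [0.4767, -0.1634, 0.2229]
tcp_rot: [1.801, 2.275, 0.396]
wrist_force: [0.8, -0.6, -0.3]
width: 0.06
grasp_force: 0.0
```

```bash
python3 - <<'E'
from h import *
S=np.array([.488,-.3057,.045]);F=fr(13.9,20)
s=state();print(s['t'],s['ee_pos'],s['tcp_rot'],s['width'])
mv(S+F@np.array([0,0,.175]),tool(13.9,20))
c=cap('wrist');np.savez('w5.npz',**c);save('w5',c['frame'])
w=cloud(c);p=w.reshape(-1,3);p=p[np.isfinite(p).all(1)]
P=(p-S)@F*1e3;P=P[(np.abs(P[:,0])<20)&(np.abs(P[:,1])<45)&(P[:,2]>55)&(P[:,2]<118)]
def g(q):
    Q=(P-[q[0],q[1],q[2]])@R.from_euler('x',q[3],degrees=True).as_matrix()  # placeholder rot
    return Q
def res(q):
    Rz=R.from_rotvec([0,0,np.radians(q[3])]).as_matrix();
    Q=(P-q[:3])@Rz
    f=[((-4,-40,50),(-4,40,76)),((4,-40,50),(4,40,76))]
    for sg in(1,-1):
        lo,hi=sorted((22*sg,40*sg))
        f+=[((-4,lo,76),(-4,hi,108)),((4,lo,76),(4,hi,108)),((-4,lo,108),(4,hi,108)),((-4,sg*40,50),(4,sg*40,108)),((-4,sg*22,76),(4,sg*22,108))]
    f+=[((-4,-22,76),(4,22,76))]
    return np.min([boxd(Q,a,b) for a,b in f],0)
for z0 in(-3,3):
    r=least_squares(res,[0,0,z0,0],loss='cauchy',f_scale=1);print('spacer in guess frame',r.x.round(2),len(P),(res(r.x)<1.5).mean(),r.cost)
E
```

```text
9.1 [ 0.47666623 -0.16338808  0.22293056] [1.80102876 2.27516513 0.39620539] 0.060047026231709655
shift [-0.1418 -0.0812 -0.0149] turn [-0.005  0.003 -0.01 ]
spacer in guess frame [ 0.  0. -3.  0.] 0 nan 0.0
spacer in guess frame [0. 0. 3. 0.] 0 nan 0.0<stdin>:21: RuntimeWarning: Mean of empty slice.
  ret = ret.dtype.type(ret / rcount)
```

View pics/w5.png

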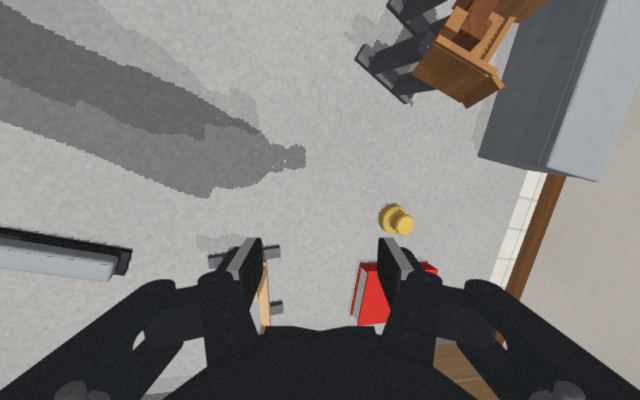

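The arm has not got there yet (the stand shows only at (265,290), behind a finger). Continuing.

step_arm([
  {"x": -0.142,"y": -0.081,"z": -0.015,"wx": -0.005,"wy": 0.003,"wz": -0.01,"grip": 0.06},
  {"x": -0.142,"y": -0.081,"z": -0.015,"wx": -0.005,"wy": 0.003,"wz": -0.01,"grip": 0.06},
  {"x": -0.142,"y": -0.081,"z": -0.015,"wx": -0.005,"wy": 0.003,"wz": -0.01,"grip": 0.06},
  {"x": -0.142,"y": -0.081,"z": -0.015,"wx": -0.005,"wy": 0.003,"wz": -0.01,"grip": 0.06},
  {"x": -0.142,"y": -0.081,"z": -0.015,"wx": -0.005,"wy": 0.003,"wz": -0.01,"grip": 0.06},
  {"x": -0.142,"y": -0.081,"z": -0.015,"wx": -0.005,"wy": 0.003,"wz": -0.01,"grip": 0.06},
  {"x": -0.142,"y": -0.081,"z": -0.015,"wx": -0.005,"wy": 0.003,"wz": -0.01,"grip": 0.06},
  {"x": -0.142,"y": -0.081,"z": -0.015,"wx": -0.005,"wy": 0.003,"wz": -0.01,"grip": 0.06},
])

```text
t: 9.95
ee_pos: [0.4298, -0.3187, 0.2101]
tcp_rot: [1.791, 2.279, 0.4]
wrist_force: [0.4, -0.5, 0.5]
width: 0.0601
grasp_force: 0.0
```

```bash
cat > sp.py <<'E'
from h import *
S=np.array([.488,-.3057,.045]);F=fr(13.9,20)
s=state();print(s['t'],s['ee_pos'],s['width'])
mv(S+F@np.array([0,0,.175]),tool(13.9,20))
c=cap('wrist');np.savez('w6.npz',**c);save('w6',c['frame'])
w=cloud(c);p=w.reshape(-1,3);p=p[np.isfinite(p).all(1)]
P=(p-S)@F*1e3;P=P[(np.abs(P[:,0])<20)&(np.abs(P[:,1])<45)&(P[:,2]>60)&(P[:,2]<118)]
def res(q):
    Rz=R.from_rotvec(np.radians([0,q[4],q[3]])).as_matrix();
    Q=(P-q[:3])@Rz
    f=[((-4,-40,50),(-4,40,76)),((4,-40,50),(4,40,76))]
    for sg in(1,-1):
        lo,hi=sorted((22*sg,40*sg))
        f+=[((-4,lo,76),(-4,hi,108)),((4,lo,76),(4,hi,108)),((-4,lo,108),(4,hi,108)),((-4,sg*40,50),(4,sg*40,108)),((-4,sg*22,76),(4,sg*22,108))]
    f+=[((-4,-22,76),(4,22,76))]
    return np.min([boxd(Q,a,b) for a,b in f],0)
for z0 in(-3,3):
  for x0 in (-5,0,5):
    r=least_squares(res,[x0,0,z0,0,0],loss='cauchy',f_scale=1);print('spacer in guess frame',r.x.round(2),len(P),(res(r.x)<1.5).mean(),r.cost)
E
python3 sp.py
```

```text
9.95 [ 0.42976887 -0.31867224  0.21013801] 0.06010165822411542
shift [-0.0014 -0.0004  0.0006] turn [-0.001  0.002 -0.003]
spacer in guess frame [ 2.66 -2.4  -2.76  0.03 -1.29] 1020 0.9872549019607844 106.20727902729114
spacer in guess frame [ 2.53 -2.4  -2.76  0.03 -1.23] 1020 0.9862745098039216 106.21123113745608
spacer in guess frame [ 4.27 -2.4  -2.71 -0.09 -2.13] 1020 0.9872549019607844 105.89894917997297
spacer in guess frame [ 2.53 -2.4  -2.76  0.03 -1.23] 1020 0.9862745098039216 106.21123113777098
spacer in guess frame [ 3.64 -2.4  -2.73  0.   -1.81] 1020 0.9872549019607844 105.9797370994087
spacer in guess frame [ 4.27 -2.4  -2.71 -0.09 -2.13] 1020 0.9872549019607844 105.89894918078305
```

View pics/w6.png

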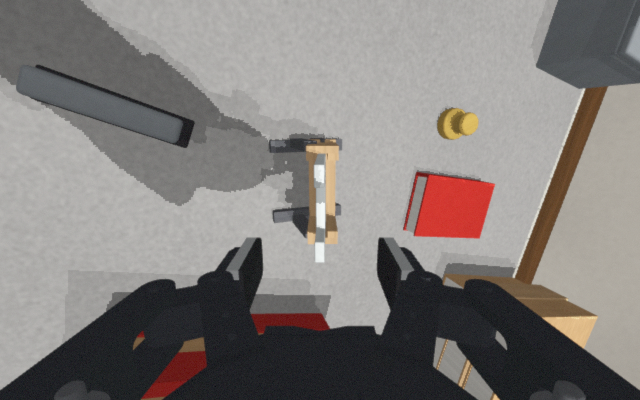

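step_arm([
  {"x": -0.004,"y": 0.001,"z": 0.03,"wx": 0,"wy": 0.002,"wz": -0.003,"grip": 0.06},
  {"x": -0.004,"y": 0.001,"z": 0.075,"wx": 0,"wy": 0.002,"wz": -0.003,"grip": 0.05},
  {"x": -0.004,"y": 0.001,"z": 0.115,"wx": 0,"wy": 0.002,"wz": -0.003,"grip": 0.04},
  {"x": -0.004,"y": 0.001,"z": 0.129,"wx": 0,"wy": 0.002,"wz": -0.003,"grip": 0.04},
  {"x": -0.004,"y": 0.001,"z": 0.129,"wx": 0,"wy": 0.002,"wz": -0.003,"grip": 0.04},
  {"x": -0.004,"y": 0.001,"z": 0.129,"wx": 0,"wy": 0.002,"wz": -0.003,"grip": 0.0},
  {"x": -0.004,"y": 0.001,"z": 0.129,"wx": 0,"wy": 0.002,"wz": -0.003,"grip": 0.0},
  {"x": -0.004,"y": 0.001,"z": 0.129,"wx": 0,"wy": 0.002,"wz": -0.003,"grip": 0.0},
], newtons=40)

```text
t: 10.8
ee_pos: [0.4746, -0.3143, 0.0905]
tcp_rot: [1.788, 2.279, 0.401]
wrist_force: [1.0, 0.2, 3.0]
width: 0.0072
grasp_force: 42.4
```

```bash
python3 - <<'E'
from h import *
S=np.array([.488,-.3057,.045]);F=fr(13.9,20)
s=state();print(s['t'],(s['ee_pos']-S)@F*1e3,s['width'],s['grasp_force'],s['wrist_force']@F)
T=tool(-19.8,25)
c1=(s['ee_pos'],R.from_rotvec(s['tcp_rot']).as_matrix())
p2=c1[0]+c1[1]@np.array([0,0,-.16]);print(p2)
mv(O+fr(-19.8,25)@np.array([50,0,170])/1e3,T,(p2,c1[1]))
E
```

```text
10.8 [ 1.387901   -5.1303604  47.95065589] 0.007229763947779718 42.396259903907776 [ 1.98302775 -0.03264507  2.49766531]
[ 0.42114459 -0.32702368  0.24081024]
shift [0.3154 0.2569 0.0732] turn [-0.083 -0.222  0.541]
```

step_arm([
  {"x": 0,"y": 0,"z": -0.01,"wx": 0,"wy": 0,"wz": 0,"grip": 0},
  {"x": 0,"y": 0,"z": -0.03,"wx": 0,"wy": 0,"wz": 0,"grip": 0},
  {"x": 0,"y": 0,"z": -0.06,"wx": 0,"wy": 0,"wz": 0,"grip": 0},
  {"x": 0,"y": 0,"z": -0.095,"wx": 0,"wy": 0,"wz": 0,"grip": 0},
  {"x": 0,"y": 0,"z": -0.13,"wx": 0,"wy": 0,"wz": 0,"grip": 0},
  {"x": 0,"y": 0,"z": -0.15,"wx": 0,"wy": 0,"wz": 0,"grip": 0},
  {"x": 0,"y": 0,"z": -0.16,"wx": 0,"wy": 0,"wz": 0,"grip": 0},
  {"x": 0,"y": 0,"z": -0.16,"wx": 0,"wy": 0,"wz": 0,"grip": 0},
])

```text
t: 11.6
ee_pos: [0.4202, -0.3276, 0.2405]
tcp_rot: [1.791, 2.278, 0.399]
wrist_force: [-0.5, -0.2, -1.1]
width: 0.0075
grasp_force: 42.0
```

```bash
cat > held.py <<'E'
from h import *
s=state();print(s['t'],s['ee_pos'],s['width'],s['grasp_force'],np.abs(s['joint_vel']).max())
c=cap('wrist');np.savez('w7.npz',**c);save('w7',c['frame'])
q=tc(c,s);p=q.reshape(-1,3);p=p[np.isfinite(p).all(1)]
p=p[(np.abs(p[:,1])<8)&(p[:,0]>18)&(p[:,0]<50)&(p[:,2]>-75)&(p[:,2]<65)]
stats('horn',p)
top=p[p[:,2]<np.percentile(p[:,2],2)+4];stats('top',top)
sd=p[p[:,2]>np.percentile(top[:,2],90)+4];stats('side',sd)
if len(sd)>30:print('slope x,y per z',np.polyfit(sd[:,2],sd[:,0],1),np.polyfit(sd[:,2],sd[:,1],1))
mv(O+fr(-19.8,25)@np.array([50,0,175])/1e3,tool(-19.8,25))
E
python3 held.py
```

```text
11.6 [ 0.42018905 -0.32764524  0.24051404] 0.007454624331886178 41.969765424728394 0.037666152917117904
horn 2158 [ 25.1  -3.8 -58.5] [ 26.5  -3.4 -58.1] [ 39.1   0.2 -56.7] [42.7  3.7 13.6] [42.9  4.  42.5]
top 1419 [ 24.9  -3.8 -58.6] [ 26.   -3.5 -58.2] [ 34.5   0.2 -57.2] [ 42.2   3.6 -56.1] [ 42.7   4.  -55.1]
side 702 [ 41.7  -3.6 -52.1] [ 42.2  -3.2 -50.2] [ 42.6   0.2 -25.9] [42.8  3.8 36.4] [42.9  4.3 47.4]
slope x,y per z [3.16549494e-03 4.25893410e+01] [0.00723422 0.48875606]
shift [0.3167 0.2579 0.0671] turn [-0.085 -0.223  0.54 ]
```

step_arm([
  {"x": 0.315,"y": 0.258,"z": 0.067,"wx": -0.085,"wy": -0.223,"wz": 0.54,"grip": 0},
  {"x": 0.315,"y": 0.258,"z": 0.067,"wx": -0.085,"wy": -0.223,"wz": 0.54,"grip": 0},
  {"x": 0.315,"y": 0.258,"z": 0.067,"wx": -0.085,"wy": -0.223,"wz": 0.54,"grip": 0},
  {"x": 0.315,"y": 0.258,"z": 0.067,"wx": -0.085,"wy": -0.223,"wz": 0.54,"grip": 0},
  {"x": 0.315,"y": 0.258,"z": 0.067,"wx": -0.085,"wy": -0.223,"wz": 0.54,"grip": 0},
  {"x": 0.315,"y": 0.258,"z": 0.067,"wx": -0.085,"wy": -0.223,"wz": 0.54,"grip": 0},
  {"x": 0.315,"y": 0.258,"z": 0.067,"wx": -0.085,"wy": -0.223,"wz": 0.54,"grip": 0},
  {"x": 0.315,"y": 0.258,"z": 0.067,"wx": -0.085,"wy": -0.223,"wz": 0.54,"grip": 0},
])

```text
t: 12.45
ee_pos: [0.5384, -0.089, 0.2512]
tcp_rot: [2.264, 1.588, 0.349]
wrist_force: [0.9, -1.4, -1.7]
width: 0.0073
grasp_force: 41.9
```

```bash
python3 - <<'E'
from h import *
s=inpocket(O,-19.8);mv(O+fr(-19.8,25)@np.array([50,-2.2,175])/1e3,tool(-19.8,25))
E
```

```text
t 12.45 TCP in pocket mm [  30.  -146.5  170.1] err rot [-0.0026  0.0014 -0.0017] F pocket [ 0.4 -1.  -2.1] w 0.0073 41.9 vel 2.034
shift [ 0.1443  0.0197 -0.0052] turn [-0.003  0.001 -0.002]
```

step_arm([
  {"x": 0.04,"y": 0.005,"z": -0.005,"wx": 0,"wy": 0,"wz": 0,"grip": 0},
  {"x": 0.08,"y": 0.01,"z": -0.005,"wx": 0,"wy": 0,"wz": 0,"grip": 0},
  {"x": 0.11,"y": 0.015,"z": -0.005,"wx": 0,"wy": 0,"wz": 0,"grip": 0},
  {"x": 0.135,"y": 0.02,"z": -0.005,"wx": 0,"wy": 0,"wz": 0,"grip": 0},
  {"x": 0.144,"y": 0.02,"z": -0.005,"wx": 0,"wy": 0,"wz": 0,"grip": 0},
  {"x": 0.144,"y": 0.02,"z": -0.005,"wx": 0,"wy": 0,"wz": 0,"grip": 0},
  {"x": 0.144,"y": 0.02,"z": -0.005,"wx": 0,"wy": 0,"wz": 0,"grip": 0},
  {"x": 0.144,"y": 0.02,"z": -0.005,"wx": 0,"wy": 0,"wz": 0,"grip": 0},
])

```text
t: 13.25
ee_pos: [0.6023, 0.039, 0.2655]
tcp_rot: [2.262, 1.589, 0.35]
wrist_force: [-0.1, -0.2, -0.9]
width: 0.0075
grasp_force: 41.9
```

```bash
python3 held.py; python3 - <<'E'
from h import *
s=inpocket(O,-19.8);F=fr(-19.8,25)
mv(O+F@np.array([30,-2.2,58])/1e3,tool(-19.8,25))
c=dict(np.load('w7.npz'));P=((cloud(c)-O)@F*1e3).reshape(-1,3);P=P[np.isfinite(P).all(1)];x,y,z=P.T
k=(abs(y)>20)&(abs(y)<44)&(z>66)&(z<76)&(x>-12)&(x<26);print('horn y hist',np.histogram(y[k],np.arange(20,46,1))[0],np.histogram(y[k],np.arange(-45,-19,1))[0])
print('x',np.percentile(x[k],[1,99]))
for s in(1,-1):
    k=(s*y>40)&(s*y<62)&(x>20)&(x<40)&(z>5)&(z<55);print('cheek',np.histogram(s*y[k],np.arange(40,62,1))[0])
E
```

```text
13.25 [0.60226517 0.03897042 0.26546849] 0.007509038645524807 41.9214928150177 0.006979324673419731
horn 2174 [ 25.6  -4.  -58.6] [ 27.   -3.6 -58.1] [ 39.6   0.  -56.8] [43.3  3.5 13.1] [43.4  3.9 40.5]
top 1432 [ 25.4  -4.  -58.8] [ 26.4  -3.7 -58.2] [ 34.9   0.  -57.2] [ 42.7   3.5 -56. ] [ 43.2   3.8 -54.9]
side 700 [ 42.3  -3.7 -51.8] [ 42.7  -3.3 -50. ] [ 43.1   0.4 -26.1] [43.3  3.7 34.3] [43.4  4.1 48.1]
slope x,y per z [3.04011402e-03 4.31197917e+01] [0.00622737 0.32093121]
shift [ 0.0043 -0.0014  0.0011] turn [-0.001  0.001 -0.001]
t 13.3 TCP in pocket mm [ 51.4  -4.3 176.1] err rot [-0.0009  0.0006 -0.0006] F pocket [ 0.2  0.7 -0.3] w 0.0075 41.9 vel 0.008
shift [ 0.0021 -0.0212  0.1181] turn [-0.001  0.001 -0.001]
horn y hist [ 0  0  0 23 37 48 48 38 37 39 46 47 49 39 37 41 53 56 40 38 53 25  3  0
  0] [ 0  0  0 12 10 17 33 34 33 37 35 37 36 34 38 34 34 36 38 37 43 31 26 42
  9]
x [-11.48430473  19.95264841]
cheek [ 0  0  0 22 13  0  0  0  0  0  0  0  0  0  0  0  0  0  0  0  0]
cheek [  0   0 106 145   7   2   0   0   0   0   0   0   0   0   0   0   0   0
   0   0   0]
```

step_arm([
  {"x": 0.0017,"y": -0.02,"z": 0.02,"wx": 0,"wy": 0,"wz": 0,"grip": 0},
  {"x": 0.0017,"y": -0.021,"z": 0.05,"wx": 0,"wy": 0,"wz": 0,"grip": 0},
  {"x": 0.0017,"y": -0.021,"z": 0.075,"wx": 0,"wy": 0,"wz": 0,"grip": 0},
  {"x": 0.0017,"y": -0.021,"z": 0.095,"wx": 0,"wy": 0,"wz": 0,"grip": 0},
  {"x": 0.0017,"y": -0.021,"z": 0.108,"wx": 0,"wy": 0,"wz": 0,"grip": 0},
  {"x": 0.0017,"y": -0.021,"z": 0.116,"wx": 0,"wy": 0,"wz": 0,"grip": 0},
  {"x": 0.0017,"y": -0.021,"z": 0.12,"wx": 0,"wy": 0,"wz": 0,"grip": 0},
  {"x": 0.0017,"y": -0.021,"z": 0.12,"wx": 0,"wy": 0,"wz": 0,"grip": 0},
])

```text
t: 14.1
ee_pos: [0.6335, 0.0316, 0.1485]
tcp_rot: [2.261, 1.59, 0.353]
wrist_force: [0.2, 0.3, -0.9]
width: 0.0073
grasp_force: 41.9
```

```bash
python3 - <<'E'
from h import *
s=inpocket(O,-19.8)
E
```

```text
t 14.1 TCP in pocket mm [30.6 -0.8 56.4] err rot [-0.0003 -0.0009  0.0006] F pocket [-0.3  0.3 -0.9] w 0.0073 41.9 vel 0.016
```

step_arm([
  {"x": -0.001,"y": 0,"z": 0.001,"wx": 0,"wy": 0,"wz": 0,"grip": 0},
  {"x": -0.0018,"y": -0.002,"z": 0.002,"wx": 0,"wy": 0,"wz": 0,"grip": 0},
  {"x": -0.0018,"y": -0.004,"z": 0.003,"wx": 0,"wy": 0,"wz": 0,"grip": 0},
  {"x": -0.0018,"y": -0.005,"z": 0.004,"wx": 0,"wy": 0,"wz": 0,"grip": 0},
  {"x": -0.0018,"y": -0.005,"z": 0.005,"wx": 0,"wy": 0,"wz": 0,"grip": 0},
  {"x": -0.0018,"y": -0.005,"z": 0.006,"wx": 0,"wy": 0,"wz": 0,"grip": 0},
  {"x": -0.0018,"y": -0.005,"z": 0.007,"wx": 0,"wy": 0,"wz": 0,"grip": 0},
  {"x": -0.0018,"y": -0.005,"z": 0.007,"wx": 0,"wy": 0,"wz": 0,"grip": 0},
])

```text
t: 14.9
ee_pos: [0.6315, 0.0308, 0.1403]
tcp_rot: [2.26, 1.591, 0.354]
wrist_force: [-2.9, 1.0, 3.7]
width: 0.0074
grasp_force: 42.8
```

```bash
python3 - <<'E'
from h import *
s=inpocket(O,-19.8)
E
```

```text
t 14.9 TCP in pocket mm [25.7 -2.2 49.7] err rot [ 0.0001 -0.0014  0.0009] F pocket [-1.2 -0.   4.6] w 0.0074 42.8 vel 0.002
```

step_arm([
  {"x": 0,"y": -0.001,"z": -0.0003,"wx": 0,"wy": 0,"wz": 0,"grip": 0},
  {"x": 0,"y": -0.0015,"z": -0.0003,"wx": 0,"wy": 0,"wz": 0,"grip": 0},
  {"x": 0,"y": -0.002,"z": -0.0003,"wx": 0,"wy": 0,"wz": 0,"grip": 0},
  {"x": 0,"y": -0.0025,"z": -0.0003,"wx": 0,"wy": 0,"wz": 0,"grip": 0},
  {"x": 0,"y": -0.003,"z": 0,"wx": 0,"wy": 0,"wz": 0,"grip": 0},
  {"x": 0,"y": -0.003,"z": 0.0005,"wx": 0,"wy": 0,"wz": 0,"grip": 0},
  {"x": 0,"y": -0.003,"z": 0.001,"wx": 0,"wy": 0,"wz": 0,"grip": 0},
  {"x": 0,"y": -0.003,"z": 0.001,"wx": 0,"wy": 0,"wz": 0,"grip": 0},
])

```text
t: 15.7
ee_pos: [0.63, 0.0313, 0.1394]
tcp_rot: [2.259, 1.589, 0.356]
wrist_force: [-5.6, 0.7, 16.3]
width: 0.0072
grasp_force: 44.9
```

```bash
python3 - <<'E'
from h import *
s=inpocket(O,-19.8)
E
```

```text
t 15.7 TCP in pocket mm [23.9 -2.3 49.6] err rot [ 0.0023 -0.0018  0.0001] F pocket [ 1.9 -1.2 17.1] w 0.0072 44.9 vel 0.002
```

step_arm([
  {"x": 0,"y": -0.001,"z": -0.001,"wx": 0,"wy": 0,"wz": 0,"grip": 0},
  {"x": 0,"y": -0.002,"z": -0.001,"wx": 0,"wy": 0,"wz": 0,"grip": 0},
  {"x": 0,"y": -0.002,"z": -0.0005,"wx": 0,"wy": 0,"wz": 0,"grip": 0},
  {"x": 0,"y": -0.002,"z": -0.0005,"wx": 0,"wy": 0,"wz": 0,"grip": 0.015},
  {"x": 0,"y": -0.001,"z": -0.0005,"wx": 0,"wy": 0,"wz": 0,"grip": 0.03},
  {"x": 0,"y": -0.001,"z": -0.0005,"wx": 0,"wy": 0,"wz": 0,"grip": 0.045},
  {"x": 0,"y": 0,"z": -0.02,"wx": 0,"wy": 0,"wz": 0,"grip": 0.045},
  {"x": 0,"y": 0,"z": -0.06,"wx": 0,"wy": 0,"wz": 0,"grip": 0.045},
])

```text
t: 16.5
ee_pos: [0.6039, 0.0394, 0.1897]
tcp_rot: [2.263, 1.593, 0.345]
wrist_force: [1.5, -0.7, 0.7]
width: 0.0456
grasp_force: 0.0
```

step_arm([
  {"x": 0,"y": 0,"z": -0.04,"wx": 0,"wy": 0,"wz": 0,"grip": 0.06},
  {"x": 0,"y": -0.02,"z": -0.08,"wx": 0,"wy": 0,"wz": 0,"grip": 0.06},
  {"x": 0,"y": -0.05,"z": -0.09,"wx": 0,"wy": 0,"wz": 0,"grip": 0.06},
  {"x": 0,"y": -0.05,"z": -0.09,"wx": 0,"wy": 0,"wz": 0,"grip": 0.06},
  {"x": 0,"y": -0.05,"z": -0.09,"wx": 0,"wy": 0,"wz": 0,"grip": 0.06},
  {"x": 0,"y": -0.05,"z": -0.09,"wx": 0,"wy": 0,"wz": 0,"grip": 0.06},
  {"x": 0,"y": -0.05,"z": -0.09,"wx": 0,"wy": 0,"wz": 0,"grip": 0.06},
  {"x": 0,"y": -0.05,"z": -0.09,"wx": 0,"wy": 0,"wz": 0,"grip": 0.06},
])

```text
t: 17.3
ee_pos: [0.5272, 0.0676, 0.2521]
tcp_rot: [2.261, 1.59, 0.352]
wrist_force: [0.2, -0.6, -0.7]
width: 0.0599
grasp_force: 0.0
```

```bash
python3 - <<'E'
from h import *
s=inpocket(O,-19.8);c=cap('wrist');np.savez('w8.npz',**c);save('w8',c['frame'])
P=((cloud(c)-O)@fr(-19.8,25)*1e3).reshape(-1,3);P=P[np.isfinite(P).all(1)]
x,y,z=P.T
k=(abs(y)<45)&(z>95)&(z<118)&(x>0)&(x<40);print('spacer top z',np.median(z[k]),k.sum(),'x',np.percentile(x[k],[1,50,99]).round(1))
for sg in(1,-1):
    kk=k&(sg*y>18);print(sg,np.percentile(y[kk],[1,99]).round(1),np.median(x[kk]).round(1),np.median(z[kk]).round(1))
k=(abs(y)<20)&(z>68)&(z<82)&(x>15)&(x<35);print('notch floor',np.median(z[k]),np.percentile(x[k],[2,98]))
k=(abs(y)<41)&(abs(y)>23)&(z>66)&(z<74)&(x>2)&(x<18);print('backing top',np.median(z[k]))
# rack
g=np.array([.480,.3665,.008]);F=fr(3.7,0)
mv(g+[0,0,.27],tool(3.7,0))
E
```

```text
t 17.3 TCP in pocket mm [-27.3  -2.9 197.7] err rot [-0.0012 -0.0003  0.0004] F pocket [ 0.  -0.5 -0.8] w 0.0599 0.0 vel 0.005
spacer top z 106.45705971224751 500 x [19.6 22.5 27.7]
1 [23.1 41. ] 22.7 106.6
-1 [-38.4 -20.7] 22.2 106.3
notch floor 74.76899108210506 [19.86384068 27.57267032]
backing top 70.96143894458031
shift [ 0.2653 -0.121  -0.0848] turn [ 0.429  0.089 -0.403]
```

View pics/w8.png

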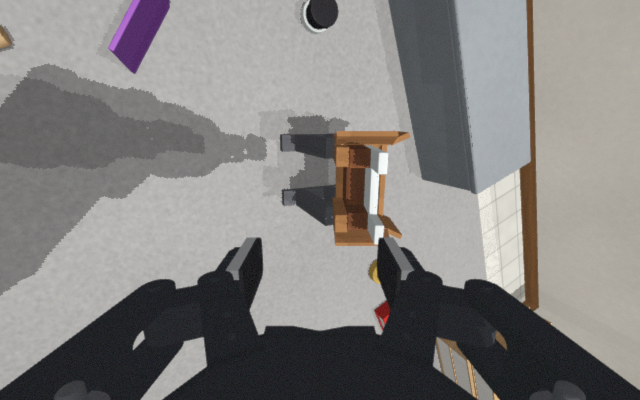

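Spacer seated squarely (white U at (375,190), its top 35.5 mm above the backing's). Next the rack.

step_arm([
  {"x": 0.265,"y": -0.121,"z": -0.085,"wx": 0.429,"wy": 0.089,"wz": -0.403,"grip": 0.06},
  {"x": 0.265,"y": -0.121,"z": -0.085,"wx": 0.429,"wy": 0.089,"wz": -0.403,"grip": 0.06},
  {"x": 0.265,"y": -0.121,"z": -0.085,"wx": 0.429,"wy": 0.089,"wz": -0.403,"grip": 0.06},
  {"x": 0.265,"y": -0.121,"z": -0.085,"wx": 0.429,"wy": 0.089,"wz": -0.403,"grip": 0.06},
  {"x": 0.265,"y": -0.121,"z": -0.085,"wx": 0.429,"wy": 0.089,"wz": -0.403,"grip": 0.06},
  {"x": 0.265,"y": -0.121,"z": -0.085,"wx": 0.429,"wy": 0.089,"wz": -0.403,"grip": 0.06},
  {"x": 0.265,"y": -0.121,"z": -0.085,"wx": 0.429,"wy": 0.089,"wz": -0.403,"grip": 0.06},
  {"x": 0.265,"y": -0.121,"z": -0.085,"wx": 0.429,"wy": 0.089,"wz": -0.403,"grip": 0.06},
])

```text
t: 18.15
ee_pos: [0.4786, 0.3681, 0.278]
tcp_rot: [-2.144, -2.295, -0.0]
wrist_force: [0.1, -0.7, -0.5]
width: 0.0599
grasp_force: 0.0
```

```bash
python3 - <<'E'
from h import *
s=state();print(s['t'],s['ee_pos'],np.abs(s['joint_vel']).max())
mv([.480,.3665,.278],tool(3.7,0))
E
```

```text
18.15 [0.47858402 0.36811138 0.27797778] 0.04299747918918229
shift [-0.0017  0.0013 -0.    ] turn [-0.    -0.     0.004]
```

```bash
python3 - <<'E'
from h import *
s=state();c=cap('wrist');np.savez('w9.npz',**c)
g=np.array([.480,.3665,0]);F=fr(3.7,0)
w=cloud(c);P=(w-g)@F*1e3
m=(np.abs(P[...,0])<62)&(np.abs(P[...,1])<60)&(P[...,2]<130)&(P[...,2]>62)
v,u=np.where(m);print('pix',u.min(),u.max(),v.min(),v.max())
x,y,z=P[m].T
for x0 in(-38,0,38):
    k=abs(x-x0)<10;print(x0,k.sum(),*[np.percentile(q[k],[2,50,98]).round(1) for q in(x,y,z)] if k.any() else '')
    t=k&(z>112) if x0==0 else k
    if t.sum()>10:print('  xfit vs y',np.polyfit(y[t],x[t],1),'y edges',np.percentile(y[t],[.5,99.5]),'z',np.median(z[t]))
k=np.isfinite(P[...,2])&(abs(P[...,2]-57)<4)&(np.abs(P[...,0])<65)&(np.abs(P[...,1])<60);r=cv2.minAreaRect(P[k][:,:2].astype(np.float32));print('rack',r)
f=c['frame'][100:300,200:440];save('w9',cv2.resize(f,(720,600),interpolation=cv2.INTER_CUBIC))
E
```

```text
pix 288 356 147 222
-38 302 [-37.5 -34.9 -33.6] [-37.3   1.7  39.3] [63.7 79.9 81.9]
  xfit vs y [-3.39529906e-03 -3.50999224e+01] y edges [-38.73203163  39.98762513] z 79.90416290342395
0 271 [0.3 2.2 3.7] [-37.8  -3.5  40.1] [ 71.4 116.3 117.8]
  xfit vs y [1.92910953e-03 2.26942196e+00] y edges [-39.05211993  40.03871303] z 116.50793132241022
38 319 [38.1 39.2 42.1] [-37.2   2.9  39.3] [63.4 79.9 81.7]
  xfit vs y [-2.08205930e-03  3.95707301e+01] y edges [-38.47013988  39.99222979] z 79.89213608510293
rack ((2.4404640197753906, -0.3209648132324219), (117.80985260009766, 97.88513946533203), 0.14299973845481873)
```

View pics/w9.png

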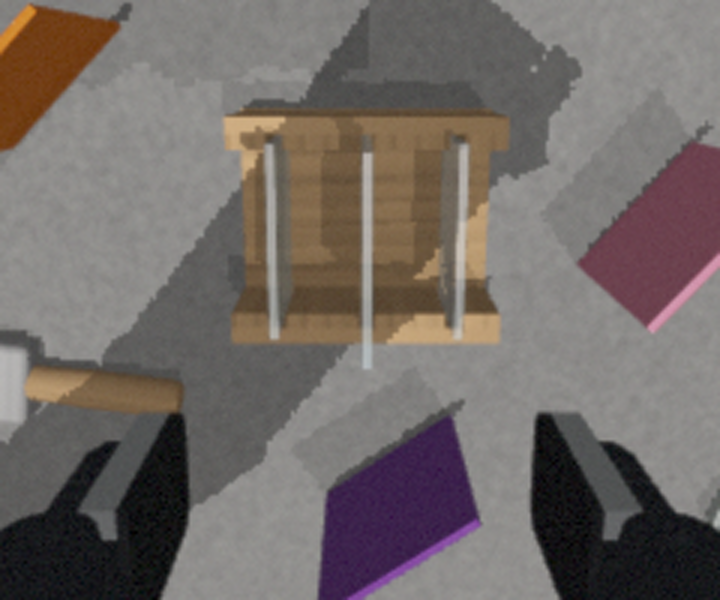

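Three clear candidates in the rack (crop pixels): left (272,240) and right (460,240) have tops at 80 mm, middle (367,260) at 116.5 mm. The middle one is the tall cover glass; orange, pink and purple are not meant.

step_arm([
  {"x": -0.001,"y": 0.0035,"z": 0.04,"wx": 0,"wy": 0,"wz": 0.002,"grip": 0.045},
  {"x": -0.001,"y": 0.0035,"z": 0.085,"wx": 0,"wy": 0,"wz": 0.002,"grip": 0.04},
  {"x": -0.001,"y": 0.0035,"z": 0.125,"wx": 0,"wy": 0,"wz": 0.002,"grip": 0.035},
  {"x": -0.001,"y": 0.0035,"z": 0.155,"wx": 0,"wy": 0,"wz": 0.002,"grip": 0.035},
  {"x": -0.001,"y": 0.0035,"z": 0.175,"wx": 0,"wy": 0,"wz": 0.002,"grip": 0.035},
  {"x": -0.001,"y": 0.0035,"z": 0.185,"wx": 0,"wy": 0,"wz": 0.002,"grip": 0.035},
  {"x": -0.001,"y": 0.0035,"z": 0.19,"wx": 0,"wy": 0,"wz": 0.002,"grip": 0.035},
  {"x": -0.001,"y": 0.0035,"z": 0.19,"wx": 0,"wy": 0,"wz": 0.002,"grip": 0.035},
])

```text
t: 19.0
ee_pos: [0.4835, 0.3651, 0.0889]
tcp_rot: [2.151, 2.289, 0.001]
wrist_force: [-0.2, -0.0, -0.2]
width: 0.0349
grasp_force: 0.0
```

```bash
python3 - <<'E'
from h import *
s=state();g=np.array([.480,.3665,0]);F=fr(3.7,0)
print(s['t'],(s['ee_pos']-g)@F*1e3,s['width'],s['wrist_force'])
mv(g+F@np.array([2.2,.5,88])/1e3,tool(3.7,0))
E
```

```text
19.0 [ 3.45239549 -1.59999806 88.8606653 ] 0.03494167886043786 [-0.16987854 -0.0257487  -0.18315626]
shift [ 0.0021 -0.0013  0.0009] turn [ 0.001  0.    -0.003]
```

step_arm([
  {"x": 0.002,"y": -0.001,"z": 0.0005,"wx": 0,"wy": 0,"wz": 0,"grip": 0.035},
  {"x": 0.002,"y": -0.001,"z": 0.0005,"wx": 0,"wy": 0,"wz": 0,"grip": 0.025},
  {"x": 0.002,"y": -0.001,"z": 0.0005,"wx": 0,"wy": 0,"wz": 0,"grip": 0.015},
  {"x": 0.002,"y": -0.001,"z": 0.0005,"wx": 0,"wy": 0,"wz": 0,"grip": 0.008},
  {"x": 0.002,"y": -0.001,"z": 0.0005,"wx": 0,"wy": 0,"wz": 0,"grip": 0},
  {"x": 0.002,"y": -0.001,"z": 0.0005,"wx": 0,"wy": 0,"wz": 0,"grip": 0},
  {"x": 0.002,"y": -0.001,"z": 0.0005,"wx": 0,"wy": 0,"wz": 0,"grip": 0},
  {"x": 0.002,"y": -0.001,"z": 0.0005,"wx": 0,"wy": 0,"wz": 0,"grip": 0},
], newtons=40)

```text
t: 19.8
ee_pos: [0.482, 0.3679, 0.0886]
tcp_rot: [2.15, 2.29, 0.002]
wrist_force: [-0.3, -0.9, 5.8]
width: 0.0033
grasp_force: 40.0
```

step_arm([
  {"x": 0,"y": 0,"z": -0.008,"wx": 0,"wy": 0,"wz": 0,"grip": 0},
  {"x": 0,"y": 0,"z": -0.02,"wx": 0,"wy": 0,"wz": 0,"grip": 0},
  {"x": 0,"y": 0,"z": -0.04,"wx": 0,"wy": 0,"wz": 0,"grip": 0},
  {"x": 0,"y": 0,"z": -0.065,"wx": 0,"wy": 0,"wz": 0,"grip": 0},
  {"x": 0,"y": 0,"z": -0.095,"wx": 0,"wy": 0,"wz": 0,"grip": 0},
  {"x": 0,"y": 0,"z": -0.13,"wx": 0,"wy": 0,"wz": 0,"grip": 0},
  {"x": 0,"y": 0,"z": -0.165,"wx": 0,"wy": 0,"wz": 0,"grip": 0},
  {"x": 0,"y": 0,"z": -0.185,"wx": 0,"wy": 0,"wz": 0,"grip": 0},
])

```text
t: 20.6
ee_pos: [0.482, 0.3684, 0.2771]
tcp_rot: [2.15, 2.29, 0.007]
wrist_force: [0.2, 0.2, -1.4]
width: 0.0036
grasp_force: 39.1
```

```bash
cat > heldg.py <<'E'
from h import *
s=state();print(s['t'],s['ee_pos'],s['width'],s['grasp_force'],np.abs(s['joint_vel']).max())
c=cap('wrist');np.savez('wg.npz',**c);save('wg',c['frame'])
q=tc(c,s);p=q.reshape(-1,3);p=p[np.isfinite(p).all(1)]
p=p[(np.abs(p[:,1])<6)&(p[:,0]>13)&(p[:,0]<50)&(p[:,2]>-50)&(p[:,2]<90)]
stats('glass',p)
sd=p[(p[:,2]>-24)];stats('side',sd)
if len(sd)>30:print('slope',np.polyfit(sd[:,2],sd[:,0],1),np.polyfit(sd[:,2],sd[:,1],1))
mv(O+fr(-19.8,25)@np.array([55,0,210])/1e3,tool(-19.8,25))
E
python3 heldg.py
```

```text
20.6 [0.48198715 0.36838604 0.27713902] 0.0035640926984268086 39.08051311969757 0.4107877519597972
glass 820 [ 13.5  -1.  -29. ] [ 14.9  -0.9 -28.6] [ 31.5   0.8 -27.3] [38.9  2.8 40.4] [39.   2.9 69.4]
side 215 [ 38.2  -1.  -23.3] [ 38.3  -0.8 -21.6] [38.8  0.8  5.9] [39.   2.7 66.4] [39.1  2.9 76.2]
slope [1.10552723e-04 3.87802741e+01] [-6.40094706e-04  9.27943898e-01]
shift [-0.3286  0.0904 -0.0193] turn [-0.425 -0.095  0.401]
```

step_arm([
  {"x": 0,"y": 0.01,"z": -0.04,"wx": 0,"wy": 0,"wz": 0,"grip": 0},
  {"x": -0.327,"y": 0.09,"z": -0.03,"wx": -0.425,"wy": -0.095,"wz": 0.401,"grip": 0},
  {"x": -0.327,"y": 0.09,"z": -0.03,"wx": -0.425,"wy": -0.095,"wz": 0.401,"grip": 0},
  {"x": -0.327,"y": 0.09,"z": -0.03,"wx": -0.425,"wy": -0.095,"wz": 0.401,"grip": 0},
  {"x": -0.327,"y": 0.09,"z": -0.03,"wx": -0.425,"wy": -0.095,"wz": 0.401,"grip": 0},
  {"x": -0.327,"y": 0.09,"z": -0.03,"wx": -0.425,"wy": -0.095,"wz": 0.401,"grip": 0},
  {"x": -0.327,"y": 0.09,"z": -0.03,"wx": -0.425,"wy": -0.095,"wz": 0.401,"grip": 0},
  {"x": -0.327,"y": 0.09,"z": -0.03,"wx": -0.425,"wy": -0.095,"wz": 0.401,"grip": 0},
])

```text
t: 21.45
ee_pos: [0.5921, 0.0437, 0.304]
tcp_rot: [2.26, 1.588, 0.342]
wrist_force: [0.1, 1.0, -1.6]
width: 0.0033
grasp_force: 39.5
```

```bash
python3 - <<'E'
from h import *
s=inpocket(O,-19.8);mv(O+fr(-19.8,25)@np.array([55,1.7,205])/1e3,tool(-19.8,25))
E
```

```text
t 21.45 TCP in pocket mm [ 57.3  -3.4 215.6] err rot [-0.0021  0.0074  0.0011] F pocket [-0.9  1.  -1.4] w 0.0033 39.5 vel 0.885
shift [ 0.0052 -0.0022  0.0105] turn [-0.002  0.007  0.001]
```

step_arm([
  {"x": 0.002,"y": -0.002,"z": 0.01,"wx": 0,"wy": 0.004,"wz": 0,"grip": 0},
  {"x": 0.003,"y": -0.002,"z": 0.01,"wx": 0,"wy": 0.004,"wz": 0,"grip": 0},
  {"x": 0.003,"y": -0.002,"z": 0.01,"wx": 0,"wy": 0.004,"wz": 0,"grip": 0},
  {"x": 0.003,"y": -0.002,"z": 0.01,"wx": 0,"wy": 0.004,"wz": 0,"grip": 0},
  {"x": 0.003,"y": -0.002,"z": 0.01,"wx": 0,"wy": 0.004,"wz": 0,"grip": 0},
  {"x": 0.003,"y": -0.002,"z": 0.01,"wx": 0,"wy": 0.004,"wz": 0,"grip": 0},
  {"x": 0.003,"y": -0.002,"z": 0.01,"wx": 0,"wy": 0.004,"wz": 0,"grip": 0},
  {"x": 0.003,"y": -0.002,"z": 0.01,"wx": 0,"wy": 0.004,"wz": 0,"grip": 0},
])

```text
t: 22.25
ee_pos: [0.5954, 0.0492, 0.2933]
tcp_rot: [2.26, 1.593, 0.347]
wrist_force: [-0.6, 0.1, -1.3]
width: 0.0034
grasp_force: 39.4
```

```bash
python3 heldg.py; python3 - <<'E'
from h import *
s=inpocket(O,-19.8);F=fr(-19.8,25)
c=dict(np.load('wg.npz'));P=((cloud(c)-O)@F*1e3).reshape(-1,3);P=P[np.isfinite(P).all(1)];x,y,z=P.T
for sg in(1,-1):
    k=(sg*y>18)&(sg*y<46)&(z>101)&(z<110)&(x>15)&(x<29);print('spacer',k.sum(),np.percentile(y[k],[1,99]).round(1) if k.any() else '',np.percentile(x[k],[1,99]).round(1) if k.any() else '')
    k=(sg*y>40)&(sg*y<62)&(x>28)&(x<42)&(z>5)&(z<55);print('cheek',np.histogram(sg*y[k],np.arange(40,62,1))[0])
k=(x>40)&(x<75)&(z>225)&(z<250)&(abs(y)<45)
print('glass top y',np.percentile(y[k],[1,99]),np.percentile(x[k],[1,50,99]))
E
```

```text
22.25 [0.59535027 0.0491599  0.29332395] 0.003355044869390818 39.4093519449234 0.0036830646034297847
glass 806 [ 13.3  -1.7 -28.9] [ 14.9  -1.7 -28.4] [ 32.    0.  -27.2] [39.4  1.9 41. ] [39.5  2.1 70. ]
side 218 [ 38.6  -1.8 -23.7] [ 38.9  -1.7 -21.5] [39.3 -0.   5.6] [39.5  1.8 65.1] [39.5  2.  76.1]
slope [-8.54518670e-05  3.92273369e+01] [0.00011414 0.07091026]
shift [-0.0028  0.0011 -0.0047] turn [-0.003  0.002  0.003]
t 22.3 TCP in pocket mm [ 53.9   2.7 205.3] err rot [-0.0032  0.0019  0.0026] F pocket [ 0.7 -0.1 -0.7] w 0.0031 39.4 vel 0.002
spacer 218 [23.8 41.1] [20.1 28. ]
cheek [ 1  0  0 13  5  0  0  0  0  0  0  0  0  0  0  0  0  0  0  0  0]
spacer 197 [-38.5 -20.8] [20.2 27.9]
cheek [ 0  0 82 98  9  0  0  0  0  0  0  0  0  0  0  0  0  0  0  0  0]
glass top y [-21.90784098  42.04320888] [40.71149623 54.34082232 73.19587442]
```

step_arm([
  {"x": -0.001,"y": -0.018,"z": 0.015,"wx": -0.003,"wy": 0.002,"wz": 0.003,"grip": 0},
  {"x": -0.001,"y": -0.019,"z": 0.045,"wx": -0.003,"wy": 0.002,"wz": 0.003,"grip": 0},
  {"x": -0.001,"y": -0.019,"z": 0.07,"wx": -0.003,"wy": 0.002,"wz": 0.003,"grip": 0},
  {"x": -0.001,"y": -0.019,"z": 0.09,"wx": -0.003,"wy": 0.002,"wz": 0.003,"grip": 0},
  {"x": -0.001,"y": -0.019,"z": 0.104,"wx": -0.003,"wy": 0.002,"wz": 0.003,"grip": 0},
  {"x": -0.001,"y": -0.019,"z": 0.111,"wx": -0.003,"wy": 0.002,"wz": 0.003,"grip": 0},
  {"x": -0.001,"y": -0.019,"z": 0.114,"wx": -0.003,"wy": 0.002,"wz": 0.003,"grip": 0},
  {"x": -0.001,"y": -0.019,"z": 0.114,"wx": -0.003,"wy": 0.002,"wz": 0.003,"grip": 0},
])

```text
t: 23.1
ee_pos: [0.6239, 0.0376, 0.1821]
tcp_rot: [2.261, 1.588, 0.353]
wrist_force: [0.2, 0.6, -1.0]
width: 0.0033
grasp_force: 39.4
```

```bash
python3 - <<'E'
from h import *
s=inpocket(O,-19.8)
E
```

```text
t 23.1 TCP in pocket mm [34.8  1.6 91.6] err rot [ 0.0001 -0.0003 -0.0005] F pocket [-0.4  0.6 -0.9] w 0.0033 39.4 vel 0.015
```

step_arm([
  {"x": 0,"y": 0,"z": 0.003,"wx": 0,"wy": 0,"wz": 0,"grip": 0},
  {"x": 0,"y": 0,"z": 0.006,"wx": 0,"wy": 0,"wz": 0,"grip": 0},
  {"x": 0,"y": -0.001,"z": 0.008,"wx": 0,"wy": 0,"wz": 0,"grip": 0},
  {"x": 0,"y": -0.002,"z": 0.009,"wx": 0,"wy": 0,"wz": 0,"grip": 0},
  {"x": 0,"y": -0.003,"z": 0.0095,"wx": 0,"wy": 0,"wz": 0,"grip": 0},
  {"x": 0,"y": -0.003,"z": 0.01,"wx": 0,"wy": 0,"wz": 0,"grip": 0},
  {"x": 0,"y": -0.003,"z": 0.0105,"wx": 0,"wy": 0,"wz": 0,"grip": 0},
  {"x": 0,"y": -0.003,"z": 0.0105,"wx": 0,"wy": 0,"wz": 0,"grip": 0},
])

```text
t: 23.9
ee_pos: [0.6252, 0.037, 0.1714]
tcp_rot: [2.261, 1.588, 0.353]
wrist_force: [-3.5, 0.3, 4.8]
width: 0.0036
grasp_force: 40.5
```

```bash
python3 - <<'E'
from h import *
s=inpocket(O,-19.8)
E
```

```text
t 23.9 TCP in pocket mm [31.6  1.5 81.3] err rot [ 0.0002 -0.0002 -0.0005] F pocket [-1.  -0.9  5.8] w 0.0036 40.5 vel 0.001
```

step_arm([
  {"x": 0,"y": -0.001,"z": -0.0003,"wx": 0,"wy": 0,"wz": 0,"grip": 0},
  {"x": 0,"y": -0.0015,"z": -0.0003,"wx": 0,"wy": 0,"wz": 0,"grip": 0},
  {"x": 0,"y": -0.002,"z": -0.0003,"wx": 0,"wy": 0,"wz": 0,"grip": 0},
  {"x": 0,"y": -0.0025,"z": 0,"wx": 0,"wy": 0,"wz": 0,"grip": 0},
  {"x": 0,"y": -0.0025,"z": 0.0005,"wx": 0,"wy": 0,"wz": 0,"grip": 0},
  {"x": 0,"y": -0.0025,"z": 0.0008,"wx": 0,"wy": 0,"wz": 0,"grip": 0},
  {"x": 0,"y": -0.0025,"z": 0.0008,"wx": 0,"wy": 0,"wz": 0,"grip": 0},
  {"x": 0,"y": -0.0025,"z": 0.0008,"wx": 0,"wy": 0,"wz": 0,"grip": 0},
])

```text
t: 24.7
ee_pos: [0.6241, 0.0375, 0.1708]
tcp_rot: [2.26, 1.587, 0.355]
wrist_force: [-8.0, -0.3, 15.1]
width: 0.003
grasp_force: 42.3
```

```bash
python3 - <<'E'
from h import *
s=inpocket(O,-19.8)
E
```

```text
t 24.7 TCP in pocket mm [30.2  1.6 81.2] err rot [ 0.0021 -0.0008 -0.001 ] F pocket [-0.3 -3.  16.9] w 0.003 42.3 vel 0.002
```

step_arm([
  {"x": 0,"y": 0,"z": -0.001,"wx": 0,"wy": 0,"wz": 0,"grip": 0},
  {"x": 0,"y": -0.001,"z": -0.001,"wx": 0,"wy": 0,"wz": 0,"grip": 0},
  {"x": 0,"y": -0.0015,"z": -0.001,"wx": 0,"wy": 0,"wz": 0,"grip": 0},
  {"x": 0,"y": -0.0015,"z": -0.0007,"wx": 0,"wy": 0,"wz": 0,"grip": 0.01},
  {"x": 0,"y": -0.001,"z": -0.0007,"wx": 0,"wy": 0,"wz": 0,"grip": 0.025},
  {"x": 0,"y": 0,"z": -0.0007,"wx": 0,"wy": 0,"wz": 0,"grip": 0.035},
  {"x": 0,"y": 0,"z": -0.01,"wx": 0,"wy": 0,"wz": 0,"grip": 0.04},
  {"x": 0,"y": 0,"z": -0.04,"wx": 0,"wy": 0,"wz": 0,"grip": 0.04},
])

```text
t: 25.5
ee_pos: [0.6065, 0.0428, 0.2038]
tcp_rot: [2.263, 1.59, 0.346]
wrist_force: [0.9, -0.1, 0.9]
width: 0.0404
grasp_force: 0.0
```

step_arm([
  {"x": 0,"y": 0,"z": -0.04,"wx": 0,"wy": 0,"wz": 0,"grip": 0.05},
  {"x": 0,"y": -0.03,"z": -0.07,"wx": 0,"wy": 0,"wz": 0,"grip": 0.06},
  {"x": 0,"y": -0.06,"z": -0.08,"wx": 0,"wy": 0,"wz": 0,"grip": 0.06},
  {"x": 0,"y": -0.06,"z": -0.08,"wx": 0,"wy": 0,"wz": 0,"grip": 0.06},
  {"x": 0,"y": -0.06,"z": -0.08,"wx": 0,"wy": 0,"wz": 0,"grip": 0.06},
  {"x": 0,"y": -0.06,"z": -0.08,"wx": 0,"wy": 0,"wz": 0,"grip": 0.06},
  {"x": 0,"y": -0.06,"z": -0.08,"wx": 0,"wy": 0,"wz": 0,"grip": 0.06},
  {"x": 0,"y": -0.06,"z": -0.08,"wx": 0,"wy": 0,"wz": 0,"grip": 0.06},
])

```text
t: 26.3
ee_pos: [0.5251, 0.0727, 0.2524]
tcp_rot: [2.262, 1.588, 0.351]
wrist_force: [0.1, 0.3, -0.7]
width: 0.0601
grasp_force: 0.0
```

```bash
python3 - <<'E'
from h import *
s=inpocket(O,-19.8);c=cap('wrist');np.savez('wf.npz',**c)
P=((cloud(c)-O)@fr(-19.8,25)*1e3).reshape(-1,3);P=P[np.isfinite(P).all(1)]
x,y,z=P.T
k=(abs(y)<46)&(z>100)&(z<120)&(x>10)&(x<45)
print('z hist',np.histogram(z[k],np.arange(100,120,1))[0]);print('x hist 15..',np.histogram(x[k],np.arange(15,45,1))[0])
gk=k&(x>28.3)&(x<36);print('glass',gk.sum(),np.percentile(x[gk],[2,50,98]),np.percentile(y[gk],[1,99]),np.median(z[gk]),np.polyfit(y[gk],z[gk],1),np.polyfit(y[gk],x[gk],1))
for lo,hi,n in((20,27.5,'spacer top'),):
    q=k&(x>lo)&(x<hi);print(n,np.median(z[q]),np.percentile(y[q],[1,99]))
q=(abs(y)<41)&(abs(y)>23)&(z>66)&(z<74)&(x>2)&(x<18);print('backing top',np.median(z[q]))
q=(abs(y)<20)&(z>60)&(z<112)&(x>24)&(x<34);print('glass back face via notch',q.sum(),np.polyfit(z[q],x[q],1) if q.sum()>30 else '')
E
```

```text
t 26.3 TCP in pocket mm [-30.5   1.2 199.6] err rot [-0.0007  0.0005 -0.0012] F pocket [-0.3  0.3 -0.7] w 0.0601 0.0 vel 0.004
z hist [ 34  26  28  28  27  54 175 146 220 146  14   0   0   0   0   0   0   0
   0]
x hist 15.. [  0   0   0   0  67  52  42  43  38  39  38  44 176 116  89  98  56   0
   0   0   0   0   0   0   0   0   0   0   0]
glass 316 [28.34001989 29.91741178 31.68259868] [-26.68319858  40.8459002 ] 108.84333237309733 [-6.01838918e-03  1.08830061e+02] [-8.88479021e-04  2.99513212e+01]
spacer top 106.82802474584513 [-35.68276675  40.95770156]
backing top 70.9314611900092
glass back face via notch 738 [ 0.07995297 20.47040317]
```

```bash
python3 - <<'E'
from h import *
c=dict(np.load('wf.npz'));P=((cloud(c)-O)@fr(-19.8,25)*1e3).reshape(-1,3);P=P[np.isfinite(P).all(1)];x,y,z=P.T
q=(abs(y)<20)&(z>79)&(z<106)&(x>22)&(x<34);print(q.sum(),np.polyfit(z[q],x[q],1),np.polyfit(y[q],x[q],1),np.median(x[q]))
g=(x>28.5)&(x<31.5)&(z>107.5)&(z<112)&(abs(y)<45);print(np.polyfit(y[g],z[g],1),np.percentile(y[g],[1,99]))
s=(x>20.5)&(x<27)&(z>105)&(z<108.5)&(abs(y)<45);print('spacer',np.polyfit(y[s],z[s],1))
t=cap('top');np.savez('t2.npz',**t);P=((cloud(t)-O)@fr(-19.8,25)*1e3).reshape(-1,3);P=P[np.isfinite(P).all(1)];x,y,z=P.T
q=(abs(y)<38)&(z>20)&(z<105)&(x>22)&(x<40);print('front face top cam',q.sum(),np.polyfit(z[q],x[q],1) if q.sum()>20 else '',np.median(x[q]) if q.any() else '')
g=(x>22)&(x<36)&(z>104)&(z<118)&(abs(y)<48);print(g.sum(),np.percentile(y[g],[1,99]) if g.any() else '',np.polyfit(y[g],z[g],1) if g.sum()>9 else '')
E
```

```text
297 [-6.64463597e-03  2.84846449e+01] [4.79425238e-04 2.78647146e+01] 27.87042355071912
[7.58430254e-04 1.08924795e+02] [-26.77538375  40.3514765 ]
spacer [7.03626056e-04 1.06886045e+02]
front face top cam 202 [-6.32377416e-03  3.08525511e+01] 30.413863978167573
73 [-38.5793062   39.21735692] [-1.83867072e-02  1.11082467e+02]
```

```bash
python3 -c "
from rig import *
print(close_job())"
```

```text
the job is handed in; nothing more can be done
None
```

The job is handed in: backing block, aluminium spacer and cover glass were set into the jig in that order, and the last camera measurements show all three down on the ledge, flat and within the cheeks, with the gripper clear at about 26 s of the 72 s allowed.

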